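# Raise the rung-rack shelf one rung and load the box under it

### The arm

A 7-joint arm with a two-finger parallel gripper is mounted at the origin on the work surface. World frame = base frame: x ahead of the robot, y to its left, z up, the work surface at z = 0. Lengths are in m, angles in rad, forces in N, time in s.
With the tool pointing down it reaches from about 0.4 to 0.925 m from the base axis. Payload 5.6 kg.
Tool frame: the origin (TCP) lies between the finger pads; the fingertips stand 25 mm ahead of it and the grasp point (between the pads) lies 6 mm ahead of it (robot.tcp_to_tips is the distance from the TCP to the fingertips, in m); z points along the fingers, y is the direction in which the jaws open and shut (so a half turn about z gives the same grasp; the last joint's range is limited). The gripper opens to 85 mm and grips with 20 to 120 N. Pads are 22 mm wide; open, the fingers measure 114 mm over their backs; the gripper's body (76 mm by 85 mm) begins 54 mm behind the grasp point. The pads swing forward as they close: fully open they stand 13 mm farther back than shut.
Start: joints at [-1.326, 0.468, -0.012, 1.603, 0.006, 1.071, -0.056], TCP at [0.185, 0.623, 0.256] pointing down, gripper open.
Joint ranges: [-2.53, 2.53], [-0.31, 2.02], [-1.57, 1.55], [0.28, 2.44], [-1.29, 4.43], [0.15, 1.84], [-2.92, 2.92]. Speed limits (rad/s): [2.57, 2.57, 3.14, 3.14, 3.14, 3.14, 3.14].

### API

Orientations are given as a unit quaternion [x, y, z, w].
In Python, from plant import robot, optics, spotter gives the robot as it stands.
- The arm moves only by the tool play_rows, never from a script. Its argument "commands" is a list of rows, each an object of numbers: "x", "y", "z": the shift along the tool's x, y, z in mm; "roll": the turn about the tool's z in rad; "claw": the gripper's target within -1 to 1 (shut at 1, half-way at 0, fully open at -1). A call has 1 to 8 rows; each row shifts and turns the pose as measured when the row begins, along the tool's axes as they then stand; what a row does not reach is not made up. A row lasts 1/12 s, in which the tool goes at most 41.7 mm and 7.16 degrees, less where a joint would pass 70% of its speed; a pose out of reach is approached as far as the arm can. A call is refused whole if a number of a shift passes 41.7 or a number of a turn 0.125, either way. A call with a gripper value outside its range is refused whole. The fingers move at their own pace and stop on an object; "squeeze" is the grip in N (left out, the last holds). Time passes only in rows, so rows that do not move let the fingers close. It gives the time, the measured TCP pose, the force and the opening at its end, in the units of the state.
- robot.observe(): the state, without advancing time (a new reading comes with each control period).
- optics.snapshot(name): name is "scene" or "side" or "wrist"; returns the picture (384x512x3 uint8, red, green, blue); there is no depth.
- optics.camera_params(name): a dict with "fovy" (degrees; the focal length in pixels is half the picture's height over the tangent of half this angle, whatever the lens; pixels are square), "cx", "cy" (the principal point, pixels), "origin" and "attitude" of the camera in the world; the wrist camera has in their place "mount" (4x4, takes a point from camera to tool coordinates, whose origin is the TCP and whose axes are the flange's). Camera axes: x right, y down, z forward; pixel columns grow to the right and rows downward; lengths in m; the calibration is good to about 2 mm. A picture is of the moment at which its call begins: read the wrist's pose just before it. camera_params takes no time and is no camera call.
- robot.close_job(): hands the job in, once; it reports no verdict.
Trained networks look in the newest picture that a camera, given by its name, has taken for a name from the list of things; names that differ only in an ending like _2 or _b are one class to them, and where a whole thing is asked for, a point or a joint stands for the part that bears it (a point fixed in the world has none). Each returns a list of dicts, best first, with "conf" (0 to 1); they miss things now and then, are a little off and sometimes report something else, mostly with a low value. They report only what shows in the picture. A call takes as long as a camera call. They do not tell look-alikes from the thing itself.
- spotter.recognise(camera, query): "centre" ([x, y, z] in m, in the coordinates of the camera as it stood for that picture, good to about 4 mm: the middle of the surface that is visible of it).
- spotter.cut_out(camera, query): "pixels" (384x512 bool, what is visible of it).
- spotter.mark_of(camera, query): "centre" ([x, y, z] in m, in the coordinates of the camera as it stood for that picture, good to about 4 mm: a listed point, or the origin of a listed thing).
The state is a dict: "time": time; "qpos": joint angles; "qvel": joint speeds; "joint_efforts": joint torques, N m; "tcp_pos": TCP position; "eef_rot": TCP orientation; "force": force on the tool from outside, world axes, zero at the start; "torque": the same for the moment, N m; "grip_width": finger opening in m.
Only numpy, scipy, OpenCV 4.12 (cv2) and the standard library are available. Lean on these libraries where they do the work, as an engineer would, in place of code of your own. Each camera call takes 0.05 s, during which the arm holds its last target.

### The job

Lift the rack's shelf by its orange handle just far enough that its gravity pawl clips past the upper rung - stop when you feel the soft bumper above, do not ram it - then lower the shelf gently until its weight rests on that rung, without dropping or forcing it, and let go. Then stand the black box in the lane under the raised shelf and slide it fully home against the rubber stop, and let go. Keep the small stock on the shelf, and leave everything else alone.

Things in the scene. Friction and masses are not known exactly. Their poses are not given: they have to be found in the camera images.
- rack: Fixed steel stand. Origin on the table in its middle; x points from its open front to its two uprights (98 mm behind the origin, 235 mm tall), y left, z up. Rungs: 12 mm aluminium bars across, between the uprights: lower at z = 90 mm, upper nominally 45 mm higher, but up to 14 mm more or less from rack to rack: find it by feel.
- lane_stop (a point): Middle of the face of the black rubber stop that ends the box lane, at its foot: rack x = +30 mm, y = 0, on the table; stop 30 mm high; axes as the rack's. The lane runs along the rack's x: two rails 20 mm high, inner faces 76 mm apart, from rack x = -110 to +30 mm, flared ends to -137 mm.
- shelf_board (a point): Middle of the shelf's underside, over the rack's origin. Plywood board 12 mm thick covering rack x = -45 to +60 mm, y = -125 to +125 mm; slides straight up and cannot tilt. With pawl and stock 0.6 to 0.95 kg; sliding friction about 1 N. At the start its underside is 75 mm above the table, too low for the black box.
- shelf (a joint): Height of the shelf above its start on the lower rung (m). Going up, the upper rung folds the pawl (about 1 N); it swings back by its weight once the shelf is 15 mm above its seat on that rung; 21 mm above the seat it meets the bumper. Lowered after that, it rests on the upper rung, reading about 0.045 (0.031 to 0.059).
- grip (a point): Centre of the shelf's orange handle bar: 70 mm long along the rack's x, 18 mm wide (y), 16 mm tall, its middle 50 mm above the board's upper face; to pinch across its width from above. It rises with the shelf (137 mm above the table at the start).
- bumper (a joint): How far the black rubber bumper above the shelf's steel back plate is pressed up (m): 0 when untouched, spring 2.5 N per mm, end of travel 10 mm; beyond 7 mm (about 18 N) it is rammed. It is mounted together with the upper rung, so its height differs likewise.
- pawlbar: Yellow rocking pawl at the shelf's back edge. Origin on its hinge rod, along the rack's y, at rack x = 70 mm, 25 mm above the shelf's underside. Two noses 8 mm thick reach 31 mm back (own x) over the rung, at y = +/-52 mm, their weights forward over the shelf. Level when out, nose down while folded. It carries the shelf; never load it above 25 N.
- giftbox_mid (a point): Centre of the matt black box, 150 mm long (its x), 64 mm wide (y), 90 mm tall, 0.2 to 0.42 kg, with a round yellow sticker and a grey patch on top, standing left or right of the rack; either end may go first. Home, its leading end touches the rubber stop, so its centre is at rack x = -45 mm, y = 0.
- carton_mid (a point): Centre of a brown carton, 120 x 85 x 55 mm, standing on the other side. Bystander.
- stock_a_mid (a point): Centre of a small black carton, 45 x 28 x 30 mm tall, loose on the shelf, about 96 mm left of its middle. Stays on the shelf.
- stock_b_mid (a point): Centre of a small brown carton, 40 x 28 x 22 mm tall, loose on the shelf, about 96 mm right of its middle. Stays on the shelf.
- tape_mid (a point): Centre of a roll of brown tape, 90 mm across, 48 mm tall, lying flat on the far left. Bystander.
- gluejar_mid (a point): Centre of a small jar, 48 mm across, 65 mm tall, on the far right. Bystander.
Mind the look-alikes: they are no part of the job. Leave any turquoise or white look-alike of the part that bears stock_b_mid alone. Leave any turquoise look-alike of the part that bears giftbox_mid alone.

How it is judged:
By the outcome, as a careful person would: the job done as asked, in the order asked, and still so for the second after the job is handed in, with the robot touching nothing.
It also fails if it takes over 72 s, if anything falls off the work surface, if the arm or the gripper's body presses on something with over 40 N, if the wrist force passes 120 N, or if a joint passes its speed limit or range.

## Working session

There is one attempt and no reset: what is moved stays moved. The work goes in short steps, Python scripts to look and compute and a tool call to move; the robot and the scene stay as the last step left them, time stands still between calls to the robot, and variables do not carry over. Pictures are saved under pics/ and viewed, and the job is handed in when it is done.

Besides the shell and the picture viewer there is one more tool, called as a command line: name --argument value ..., lists and objects as JSON in quotes. play_rows: Moves the arm, as the interface text tells. Its arguments: {"type":"object","properties":{"commands":{"type":"array"},"squeeze":{"type":"number"}},"required":["commands"]}

```bash
ls; mkdir -p pics; cat > h.py <<'E'
import numpy as np, cv2
from scipy.spatial.transform import Rotation as R
from plant import robot, optics, spotter
def cam(name):
    p=optics.camera_params(name)
    if 'origin' in p:
        a=np.array(p['attitude']); 
        Rm=R.from_quat(a).as_matrix() if a.size==4 else a.reshape(3,3)
        return Rm,np.array(p['origin']),p
    s=robot.observe(); M=np.array(p['mount']); Rt=R.from_quat(s['eef_rot']).as_matrix()
    return Rt@M[:3,:3], Rt@M[:3,3]+np.array(s['tcp_pos']), p
def snap(name,fn):
    c=cam(name); im=optics.snapshot(name); cv2.imwrite('pics/'+fn,im[:,:,::-1]); return c,im
def world(c,v): return c[0]@np.array(v)+c[1]
def proj(c,P):
    v=c[0].T@(np.array(P)-c[1]); f=192/np.tan(np.radians(c[2]['fovy'])/2)
    return c[2]['cx']+f*v[0]/v[2], c[2]['cy']+f*v[1]/v[2]
def ray(c,px,z):
    f=192/np.tan(np.radians(c[2]['fovy'])/2)
    d=c[0]@np.array([(px[0]-c[2]['cx'])/f,(px[1]-c[2]['cy'])/f,1]); return c[1]+d*(z-c[1][2])/d[2]
E
python3 - <<'E'
from h import *
print(robot.observe())
for n in('scene','side','wrist'):
    print(n,optics.camera_params(n))
    c,im=snap(n,n+'0.png')
    for q in ('rack','lane_stop','grip','giftbox_mid','shelf_board'):
        for r in spotter.mark_of(n,q)[:3]: print(n,q,round(r['conf'],2),world(c,r['centre']).round(4))
print(robot.observe()['time'])
E
```

```text
pics
{'time': 0.0, 'qpos': array([-1.32600101,  0.46837879, -0.01159099,  1.60370316,  0.00601194,
        1.07142354, -0.05629979]), 'qvel': array([-1.76564298e-03, -2.30277639e-03,  2.03275036e-04, -6.82376966e-04,
        5.84155719e-05,  8.81155527e-04,  1.62243932e-03]), 'joint_efforts': array([ 5.28689941e-05, -5.32389235e+01,  2.14137876e-02, -2.51300168e+01,
        1.14629930e-02,  7.66229146e-03, -1.36943385e-06]), 'tcp_pos': array([0.18441098, 0.62270712, 0.25530434]), 'eef_rot': array([ 1.43435244e-01,  9.89659259e-01, -9.37277694e-04, -6.23660928e-05]), 'force': array([0.4412123 , 0.07204101, 0.02323653]), 'torque': array([-0.02308771, -0.02294565, -0.03237438]), 'grip_width': 0.08563125135147778}
scene {'fovy': 47.35944440267558, 'cx': 246.93457729178033, 'cy': 186.59936374999253, 'origin': array([ 1.54788492, -0.70464976,  1.38142471]), 'attitude': array([ 0.81764469,  0.42930346, -0.18179195, -0.33779784])}
scene rack 0.95 [0.6341 0.059  0.0014]
scene lane_stop 0.75 [ 0.6572  0.0605 -0.0007]
scene grip 0.85 [0.6231 0.0614 0.1361]
scene giftbox_mid 0.92 [ 0.2376 -0.282
[... 334 characters left out ...]
[ 0.6291  0.0559 -0.0009]
side lane_stop 0.81 [ 6.592e-01  5.630e-02 -6.000e-04]
side grip 0.56 [0.6218 0.06   0.1403]
side giftbox_mid 0.94 [ 0.5026 -0.293   0.0431]
side giftbox_mid 0.71 [ 0.2336 -0.2802  0.0435]
side shelf_board 0.57 [0.6278 0.0551 0.0762]
wrist {'fovy': 62.72848712897819, 'cx': 253.74875179009084, 'cy': 191.40719261828409, 'mount': array([[ 6.88415012e-04, -9.49997227e-01, -3.12257577e-01,
         8.04674451e-02],
       [ 9.99999758e-01,  6.85851305e-04,  1.18037191e-04,
         3.73247292e-04],
       [ 1.02027262e-04, -3.12257582e-01,  9.49997469e-01,
        -1.17588688e-01],
       [ 0.00000000e+00,  0.00000000e+00,  0.00000000e+00,
         1.00000000e+00]])}
0.9
```

View pics/scene0.png

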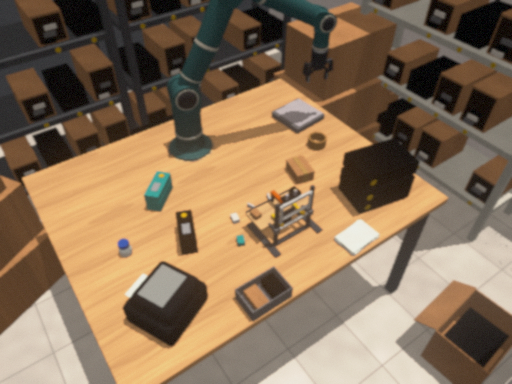

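View pics/side0.png

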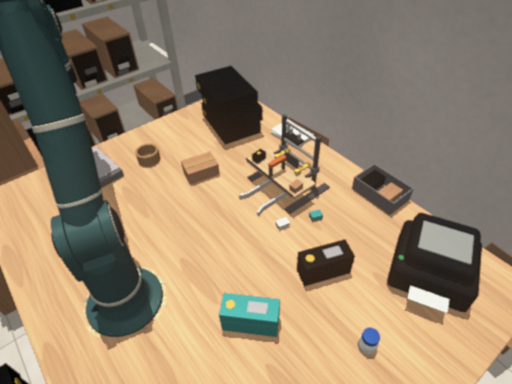

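```bash
python3 - <<'E'
from h import *
a=cv2.imread('pics/scene0.png'); b=cv2.imread('pics/side0.png')
cv2.imwrite('pics/sz.png',cv2.resize(a[170:270,160:330],None,fx=4.7,fy=4.7,interpolation=cv2.INTER_CUBIC))
cv2.imwrite('pics/dz.png',cv2.resize(b[105:290,230:370],None,fx=3.2,fy=3.2,interpolation=cv2.INTER_CUBIC))
E
```

```text
(no output)
```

View pics/sz.png

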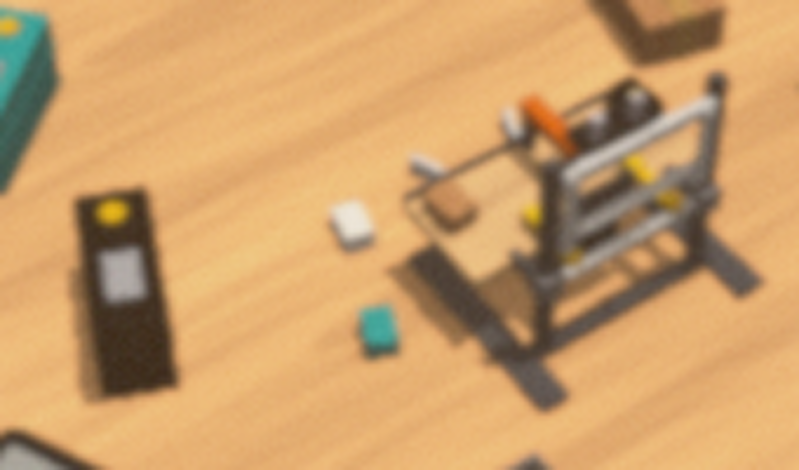

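View pics/dz.png

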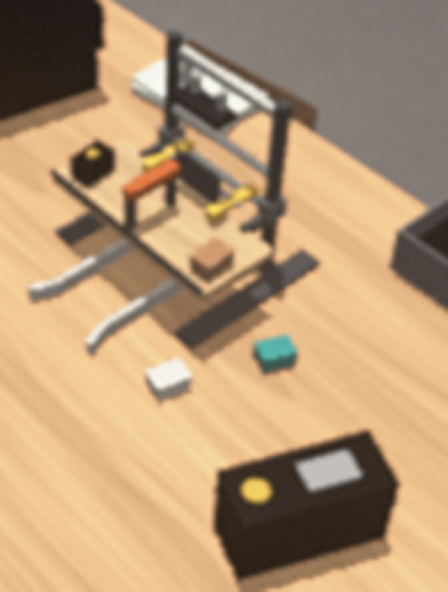

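```bash
python3 - <<'E'
from h import *
cs=cam('scene'); cd=cam('side')
S=lambda x,y:(x/4.7+160,y/4.7+170); D=lambda x,y:(x/3.2+230,y/3.2+105)
z=.087
FL=ray(cd,D(55,172),z);FR=ray(cd,D(207,295),z);RR=ray(cd,D(270,257),.087)
print(FL,FR,RR, np.linalg.norm(FL-FR), np.linalg.norm(FR-RR))
d=FL-FR; print('yaw',np.degrees(np.arctan2(-d[0],d[1])))
d=RR-FR; print('yaw',np.degrees(np.arctan2(d[1],d[0])))
FR2=ray(cs,S(405,200),z);FL2=ray(cs,S(632,80),z);print(FL2,FR2);d=FL2-FR2; print('yaw',np.degrees(np.arctan2(-d[0],d[1])))
# uprights top
a=ray(cd,D(173,35),.235);b=ray(cd,D(280,107),.235);d=a-b;print(a,b,'yaw',np.degrees(np.arctan2(-d[0],d[1])))
a=ray(cs,S(718,80),.235);b=ray(cs,S(553,170),.235);d=a-b;print(a,b,'yaw',np.degrees(np.arctan2(-d[0],d[1])))
# black box top corners z=.09
for nm,c,pts in(('s',cs,[S(77,200),S(147,190),S(175,385),S(105,395)]),('d',cd,[D(218,473),D(368,433),D(397,483),D(243,518)])):
    P=np.array([ray(c,p,.09) for p in pts]);print(nm,P.round(4).tolist(),P.mean(0),[np.linalg.norm(P[i]-P[(i+1)%4]).round(3) for i in range(4)])
    
# small dummies
print('white',ray(cs,S(352,224),.02),ray(cd,D(170,377),.02),'turq',ray(cs,S(379,330),.02),ray(cd,D(275,350),.02))
# rack mask line fits of handle
for n in('scene','side'):
    optics.snapshot(n); r=spotter.cut_out(n,'stock_b_mid')
    for q in r[:4]:
        ys,xs=np.nonzero(q['pixels']);print(n,q['conf'],xs.mean(),ys.mean())
E
```

```text
[0.58822391 0.17688081 0.087     ] [ 0.58784575 -0.07524006  0.087     ] [ 0.67563305 -0.07771537  0.087     ] 0.2521211541995675 0.08782218916857579
yaw -0.08593857933715257
yaw -1.6151265058147535
[0.5861898  0.18399505 0.087     ] [ 0.58881916 -0.06240561  0.087     ]
yaw 0.6113846120033944
[0.72198688 0.13182696 0.235     ] [ 0.71900649 -0.0312808   0.235     ] yaw -1.046822223833502
[0.73479714 0.137918   0.235     ] [ 0.73723641 -0.02696679  0.235     ] yaw 0.8475583344767019
s [[0.4337, -0.2904, 0.09], [0.4574, -0.2364, 0.09], [0.6476, -0.3183, 0.09], [0.6251, -0.3674, 0.09]] [ 0.54093023 -0.303111    0.09      ] [np.float64(0.059), np.float64(0.207), np.float64(0.054), np.float64(0.206)]
d [[0.4441, -0.2434, 0.09], [0.5788, -0.2992, 0.09], [0.557, -0.3524, 0.09], [0.4283, -0.2914, 0.09]] [ 0.50204867 -0.29658938  0.09      ] [np.float64(0.146), np.float64(0.057), np.float64(0.142), np.float64(0.051)]
white [ 0.53589811 -0.08312515  0.02      ] [ 0.52530296 -0.09117878  0.02      ] turq [ 0.64664618 -0.12891798  0.02      ] [ 0.63354959 -0.13480295  0.02      ]
scene 0.69 316.0875420875421 140.56902356902356
scene 0.66 234.04761904761904 217.97619047619048
scene 0.53 254.74358974358975 213.62820512820514
scene 0.42 239.8875 240.1
side 0.59 295.464 185.568
side 0.48 315.3 215.06923076923076
```

```bash
cat >> h.py <<'E'
def plan(pos,yawx=None,n=None,step=40):
    """rows to reach pos with tool x axis at world angle yawx (rad)"""
    s=robot.observe(); p=np.array(s['tcp_pos']); Rm=R.from_quat(s['eef_rot']).as_matrix()
    a=np.arctan2(Rm[1,0],Rm[0,0]); 
    t=0 if yawx is None else (yawx-a+np.pi)%(2*np.pi)-np.pi
    d=(np.array(pos)-p)*1000
    N=n or max(int(np.ceil(np.linalg.norm(d)/step)),int(np.ceil(abs(t)/.12)),1)
    rows=[]
    for i in range(N):
        ang=a+t*i/N; tx=np.array([np.cos(ang),np.sin(ang)]); ty=np.array([np.sin(ang),-np.cos(ang)])
        w=d/N; rows.append({'x':round(float(w[:2]@tx),1),'y':round(float(w[:2]@ty),1),'z':round(-float(w[2]),1),'roll':round(-t/N,4)})
    print('pos',p.round(4),'yaw',round(np.degrees(a),2),'F',np.round(s['force'],1),'w',round(s['grip_width'],4),'t',round(s['time'],2),'N',N)
    for r in rows: print(r)
E
python3 - <<'E'
from h import *
plan([.50,.06,.33],np.pi)
E
```

```text
pos [0.1845 0.6233 0.2563] yaw 163.51 F [-0.6 -0.6 -0.7] w 0.0855 t 1.1 N 17
{'x': -27.2, 'y': -26.5, 'z': -4.3, 'roll': np.float64(-0.0169)}
{'x': -26.7, 'y': -27.0, 'z': -4.3, 'roll': np.float64(-0.0169)}
{'x': -26.3, 'y': -27.4, 'z': -4.3, 'roll': np.float64(-0.0169)}
{'x': -25.8, 'y': -27.8, 'z': -4.3, 'roll': np.float64(-0.0169)}
{'x': -25.3, 'y': -28.3, 'z': -4.3, 'roll': np.float64(-0.0169)}
{'x': -24.9, 'y': -28.7, 'z': -4.3, 'roll': np.float64(-0.0169)}
{'x': -24.4, 'y': -29.1, 'z': -4.3, 'roll': np.float64(-0.0169)}
{'x': -23.9, 'y': -29.5, 'z': -4.3, 'roll': np.float64(-0.0169)}
{'x': -23.4, 'y': -29.9, 'z': -4.3, 'roll': np.float64(-0.0169)}
{'x': -22.9, 'y': -30.3, 'z': -4.3, 'roll': np.float64(-0.0169)}
{'x': -22.3, 'y': -30.7, 'z': -4.3, 'roll': np.float64(-0.0169)}
{'x': -21.8, 'y': -31.1, 'z': -4.3, 'roll': np.float64(-0.0169)}
{'x': -21.3, 'y': -31.4, 'z': -4.3, 'roll': np.float64(-0.0169)}
{'x': -20.8, 'y': -31.8, 'z': -4.3, 'roll': np.float64(-0.0169)}
{'x': -20.2, 'y': -32.1, 'z': -4.3, 'roll': np.float64(-0.0169)}
{'x': -19.7, 'y': -32.5, 'z': -4.3, 'roll': np.float64(-0.0169)}
{'x': -19.1, 'y': -32.8, 'z': -4.3, 'roll': np.float64(-0.0169)}
```

play_rows --commands '[{"x": -27,"y": -26,"z": -10,"roll": -0.017},{"x": -27,"y": -27,"z": -10,"roll": -0.017},{"x": -26,"y": -27,"z": -10,"roll": -0.017},{"x": -26,"y": -28,"z": -10,"roll": -0.017},{"x": -25,"y": -28,"z": -10,"roll": -0.017},{"x": -25,"y": -29,"z": -10,"roll": -0.017},{"x": -24,"y": -29,"z": -10,"roll": -0.017},{"x": -24,"y": -30,"z": 0,"roll": -0.017}]'

```text
invalid input
```

play_rows --commands '[{"x": -23,"y": -30,"roll": -0.017},{"x": -23,"y": -30,"roll": -0.017},{"x": -22,"y": -31,"roll": -0.017},{"x": -22,"y": -31,"roll": -0.017},{"x": -21,"y": -31,"roll": -0.017},{"x": -21,"y": -32,"roll": -0.017},{"x": -20,"y": -32,"roll": -0.017},{"x": -20,"y": -32,"roll": -0.017}]'

```text
invalid input
```

```bash
python3 - <<'E'
from h import *
plan([.50,.06,.33],np.pi)
E
```

```text
pos [0.1845 0.6233 0.2563] yaw 163.51 F [-0.6 -0.6 -0.7] w 0.0855 t 1.1 N 17
{'x': -27.2, 'y': -26.5, 'z': -4.3, 'roll': np.float64(-0.0169)}
{'x': -26.7, 'y': -27.0, 'z': -4.3, 'roll': np.float64(-0.0169)}
{'x': -26.3, 'y': -27.4, 'z': -4.3, 'roll': np.float64(-0.0169)}
{'x': -25.8, 'y': -27.8, 'z': -4.3, 'roll': np.float64(-0.0169)}
{'x': -25.3, 'y': -28.3, 'z': -4.3, 'roll': np.float64(-0.0169)}
{'x': -24.9, 'y': -28.7, 'z': -4.3, 'roll': np.float64(-0.0169)}
{'x': -24.4, 'y': -29.1, 'z': -4.3, 'roll': np.float64(-0.0169)}
{'x': -23.9, 'y': -29.5, 'z': -4.3, 'roll': np.float64(-0.0169)}
{'x': -23.4, 'y': -29.9, 'z': -4.3, 'roll': np.float64(-0.0169)}
{'x': -22.9, 'y': -30.3, 'z': -4.3, 'roll': np.float64(-0.0169)}
{'x': -22.3, 'y': -30.7, 'z': -4.3, 'roll': np.float64(-0.0169)}
{'x': -21.8, 'y': -31.1, 'z': -4.3, 'roll': np.float64(-0.0169)}
{'x': -21.3, 'y': -31.4, 'z': -4.3, 'roll': np.float64(-0.0169)}
{'x': -20.8, 'y': -31.8, 'z': -4.3, 'roll': np.float64(-0.0169)}
{'x': -20.2, 'y': -32.1, 'z': -4.3, 'roll': np.float64(-0.0169)}
{'x': -19.7, 'y': -32.5, 'z': -4.3, 'roll': np.float64(-0.0169)}
{'x': -19.1, 'y': -32.8, 'z': -4.3, 'roll': np.float64(-0.0169)}
```

play_rows --commands '[{"x": -27,"y": -26,"z": -10,"roll": -0.017,"claw": -1},{"x": -27,"y": -27,"z": -10,"roll": -0.017,"claw": -1},{"x": -26,"y": -27,"z": -10,"roll": -0.017,"claw": -1},{"x": -26,"y": -28,"z": -10,"roll": -0.017,"claw": -1},{"x": -25,"y": -28,"z": -10,"roll": -0.017,"claw": -1},{"x": -25,"y": -29,"z": -10,"roll": -0.017,"claw": -1},{"x": -24,"y": -29,"z": -10,"roll": -0.017,"claw": -1},{"x": -24,"y": -30,"z": 0,"roll": -0.017,"claw": -1}]'

```text
time: 1.77
tcp_pos: [0.3328, 0.3564, 0.326]
eef_rot: [0.064, 0.998, 0.001, -0.002]
force: [1.3, 0.4, 0.1]
grip_width: 0.0857
```

```bash
python3 - <<'E'
from h import *
plan([.50,.06,.33],np.pi,8)
E
```

```text
pos [0.3328 0.3564 0.326 ] yaw 172.68 F [1.3 0.4 0.1] w 0.0857 t 1.77 N 8
{'x': -25.5, 'y': -34.1, 'z': -0.5, 'roll': np.float64(-0.016)}
{'x': -24.9, 'y': -34.5, 'z': -0.5, 'roll': np.float64(-0.016)}
{'x': -24.4, 'y': -34.9, 'z': -0.5, 'roll': np.float64(-0.016)}
{'x': -23.8, 'y': -35.3, 'z': -0.5, 'roll': np.float64(-0.016)}
{'x': -23.2, 'y': -35.6, 'z': -0.5, 'roll': np.float64(-0.016)}
{'x': -22.7, 'y': -36.0, 'z': -0.5, 'roll': np.float64(-0.016)}
{'x': -22.1, 'y': -36.4, 'z': -0.5, 'roll': np.float64(-0.016)}
{'x': -21.5, 'y': -36.7, 'z': -0.5, 'roll': np.float64(-0.016)}
```

play_rows --commands '[{"x": -25,"y": -33,"z": 0,"roll": -0.016,"claw": -1},{"x": -25,"y": -34,"z": 0,"roll": -0.016,"claw": -1},{"x": -24,"y": -34,"z": 0,"roll": -0.016,"claw": -1},{"x": -24,"y": -34,"z": 0,"roll": -0.016,"claw": -1},{"x": -23,"y": -34,"z": 0,"roll": -0.016,"claw": -1},{"x": -23,"y": -34,"z": 0,"roll": -0.016,"claw": -1},{"x": -22,"y": -34,"z": 0,"roll": -0.016,"claw": -1},{"x": -22,"y": -30,"z": 0,"roll": -0.008,"claw": -1}]'

```text
time: 2.43
tcp_pos: [0.5017, 0.0709, 0.3293]
eef_rot: [0.0, 1.0, 0.005, 0.003]
force: [1.0, -0.9, 0.5]
grip_width: 0.0853
```

play_rows --commands '[{"x": 0,"y": 0,"z": 0,"roll": 0,"claw": -1}]'

```text
time: 2.52
tcp_pos: [0.5049, 0.0634, 0.33]
eef_rot: [0.005, 1.0, 0.003, 0.004]
force: [-0.1, 0.6, 0.4]
grip_width: 0.0855
```

```bash
python3 - <<'E'
from h import *
plan([.50,.06,.33],np.pi,1)
c,im=snap('wrist','w1.png')
for q in ('rack','lane_stop','grip','shelf_board','stock_a_mid','stock_b_mid','pawlbar'):
    for r in spotter.mark_of('wrist',q)[:2]: print(q,round(r['conf'],2),world(c,r['centre']).round(4))
E
```

```text
pos [0.5049 0.0634 0.33  ] yaw 179.4 F [-0.1  0.6  0.4] w 0.0855 t 2.52 N 1
{'x': 4.8, 'y': -3.5, 'z': 0.0, 'roll': np.float64(-0.0105)}
rack 0.62 [ 0.6298  0.0568 -0.0018]
grip 0.85 [0.6227 0.0577 0.1383]
shelf_board 0.91 [0.6262 0.061  0.073 ]
stock_a_mid 0.63 [0.6145 0.1518 0.1009]
stock_b_mid 0.85 [ 0.5279 -0.0804  0.0079]
stock_b_mid 0.75 [ 0.6154 -0.0464  0.0996]
```

View pics/w1.png

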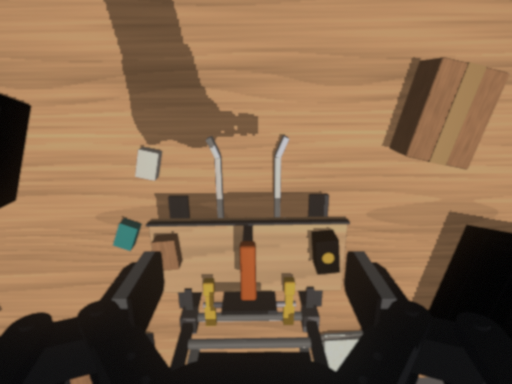

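```bash
python3 - <<'E'
from h import *
c=cam('wrist'); im=cv2.imread('pics/w1.png')
hsv=cv2.cvtColor(im,cv2.COLOR_BGR2HSV)
m=((hsv[...,0]<14)&(hsv[...,1]>180)&(hsv[...,2]>120)).astype(np.uint8); m[:, :230]=0;m[:,270:]=0
ys,xs=np.nonzero(m);print(len(xs),xs.min(),xs.max(),ys.min(),ys.max())
for y in (245,260,275,290): 
    r=xs[ys==y]; 
    if len(r): print(y,ray(c,(r.min(),y),.145).round(4),ray(c,(r.max()+1,y),.145).round(4))
print('ends',ray(c,(248,ys.min()),.145),ray(c,(248,ys.max()+1),.145))
for p,z in (((150,223),.087),((348,220),.087),((219,198),.02),((277,195),.02),((222,198),.02),((274.5,196),.02),((188,345),.235),((311,341),.235)): print(p,ray(c,p,z).round(4))
z=cv2.resize(im[120:370,120:380],None,fx=2.3,fy=2.3,interpolation=cv2.INTER_CUBIC);cv2.imwrite('pics/w1z.png',z)
E
```

```text
704 241 255 247 299
260 [0.5997 0.0611 0.145 ] [0.5997 0.0752 0.145 ]
275 [0.6186 0.062  0.145 ] [0.6186 0.0764 0.145 ]
290 [0.6381 0.0618 0.145 ] [0.6382 0.0765 0.145 ]
ends [0.58387099 0.06875117 0.145     ] [0.65160168 0.06857231 0.145     ]
(150, 223) [ 0.5817 -0.0532  0.087 ]
(348, 220) [0.578  0.1929 0.087 ]
(219, 198) [0.5728 0.0262 0.02  ]
(277, 195) [0.5682 0.1095 0.02  ]
(222, 198) [0.5728 0.0305 0.02  ]
(274.5, 196) [0.5697 0.1059 0.02  ]
(188, 345) [0.6276 0.0187 0.235 ]
(311, 341) [0.624  0.1224 0.235 ]
```

View pics/w1z.png

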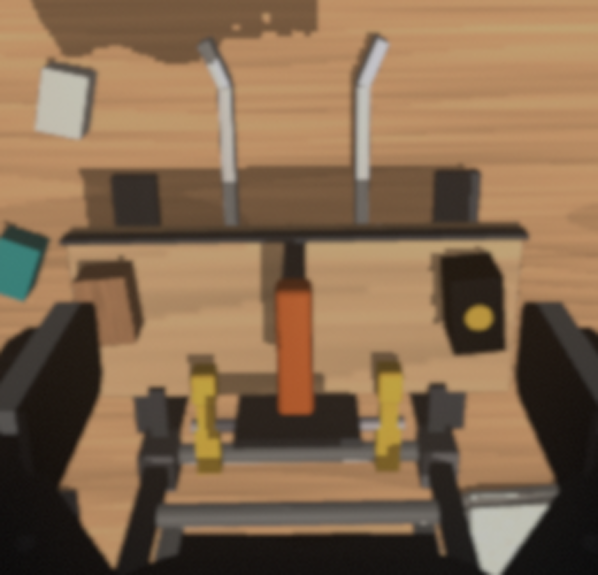

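```bash
cat > m.py <<'E'
from h import *
plan([.50,.06,.33],np.pi,1)
c,im=snap('wrist','w2.png'); print(robot.observe()['tcp_pos'],robot.observe()['eef_rot'])
im=im[:,:,::-1]
hsv=cv2.cvtColor(im,cv2.COLOR_BGR2HSV)
m=((hsv[...,0]<14)&(hsv[...,1]>180)&(hsv[...,2]>120)).astype(np.uint8); m[:, :220]=0;m[:,280:]=0;m[:230]=0
ys,xs=np.nonzero(m);print(len(xs),xs.min(),xs.max(),ys.min(),ys.max())
for y in (260,275,290): 
    r=xs[ys==y]; print(y,r.min(),r.max(),ray(c,(r.min(),y),.145).round(4),ray(c,(r.max()+1,y),.145).round(4))
print('ends',ray(c,(248,ys.min()),.145),ray(c,(248,ys.max()+1),.145))
for q in ('rack','lane_stop','grip','shelf_board'):
    for r in spotter.mark_of('wrist',q)[:1]: print(q,round(r['conf'],2),world(c,r['centre']).round(4))
E
python3 m.py
```

```text
pos [0.5012 0.0723 0.3293] yaw -179.86 F [ 0.2 -0.7 -0.5] w 0.0854 t 2.92 N 1
{'x': 1.2, 'y': -12.3, 'z': -0.7, 'roll': np.float64(0.0024)}
[0.50129176 0.07209752 0.32937071] [-0.00102994  0.99998361  0.0050148   0.00256457]
722 231 245 250 303
260 231 244 [0.5997 0.0502 0.145 ] [0.5997 0.0654 0.145 ]
275 232 244 [0.6185 0.051  0.145 ] [0.6186 0.0653 0.145 ]
290 232 245 [0.6381 0.0506 0.145 ] [0.6382 0.0664 0.145 ]
ends [0.58748797 0.06874162 0.145     ] [0.65706446 0.06855788 0.145     ]
rack 0.69 [0.6133 0.1525 0.1047]
lane_stop 0.21 [ 0.619  -0.045   0.0975]
grip 0.69 [0.6254 0.0603 0.1377]
shelf_board 0.76 [0.6256 0.0578 0.073 ]
```

```bash
python3 - <<'E'
import cv2
im=cv2.imread('pics/w2.png')
cv2.imwrite('pics/w2z.png',cv2.resize(im[125:255,110:370],None,fx=3,fy=3,interpolation=cv2.INTER_CUBIC))
E
```

```text
(no output)
```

View pics/w2z.png

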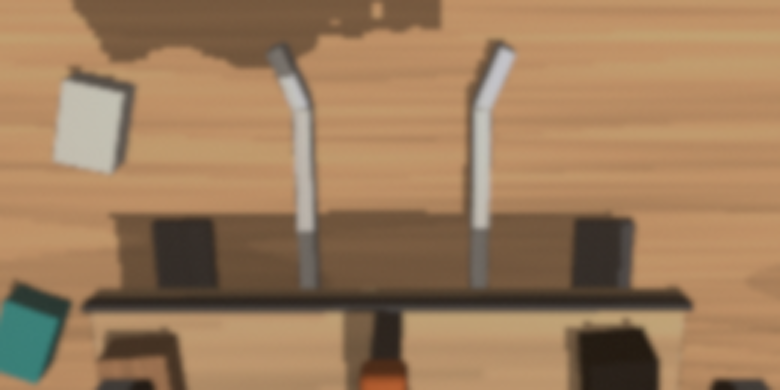

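```bash
python3 - <<'E'
from h import *
c=cam('wrist'); P=lambda x,y,z: ray(c,(110+x/3,125+y/3),z).round(4)
a,b=P(83,308,.087),P(692,304,.087);print(a,b,np.degrees(np.arctan2(-(b-a)[0],(b-a)[1])))
for x,y in((313,110),(316,228),(318,285),(473,110),(472,228),(472,285),(295,105),(490,105),(270,47),(512,50)): print(x,y,P(x,y,.02))
E
```

```text
[ 0.5883 -0.0706  0.087 ] [0.5873 0.1832 0.087 ] 0.22575052411473454
313 110 [0.5198 0.0203 0.02  ]
316 228 [0.5778 0.0195 0.02  ]
318 285 [0.6076 0.0193 0.02  ]
473 110 [0.5199 0.094  0.02  ]
472 228 [0.578  0.0944 0.02  ]
472 285 [0.6078 0.0949 0.02  ]
295 105 [0.5175 0.0121 0.02  ]
490 105 [0.5176 0.1018 0.02  ]
270 47 [0.4908 0.002  0.02  ]
512 50 [0.4922 0.1113 0.02  ]
```

play_rows --commands '[{"x": -31,"y": -4,"z": 0,"roll": 0,"claw": -1},{"x": -31,"y": -4,"z": 0,"roll": 0,"claw": -1},{"x": -30,"y": -3,"z": 10,"roll": 0,"claw": -1},{"x": -20,"y": -3,"z": 30,"roll": 0,"claw": -1},{"x": -5,"y": 0,"z": 30,"roll": 0,"claw": -1},{"x": 0,"y": 0,"z": 25,"roll": 0,"claw": -1},{"x": 0,"y": 0,"z": 10,"roll": 0,"claw": -0.6},{"x": 0,"y": 0,"z": 0,"roll": 0,"claw": -0.6}]' --squeeze 60

```text
time: 3.83
tcp_pos: [0.6256, 0.0603, 0.2221]
eef_rot: [-0.003, 1.0, 0.006, 0.005]
force: [-1.5, 0.1, -0.9]
grip_width: 0.0687
```

```bash
python3 - <<'E'
from h import *
c,im=snap('wrist','w3.png')
plan([.622,.058,.143],np.pi,1)
E
```

```text
pos [0.6258 0.0604 0.2231] yaw -179.7 F [-1.1  0.2 -0.1] w 0.0684 t 3.88 N 1
{'x': 3.8, 'y': -2.3, 'z': 80.1, 'roll': np.float64(0.0052)}
```

View pics/w3.png

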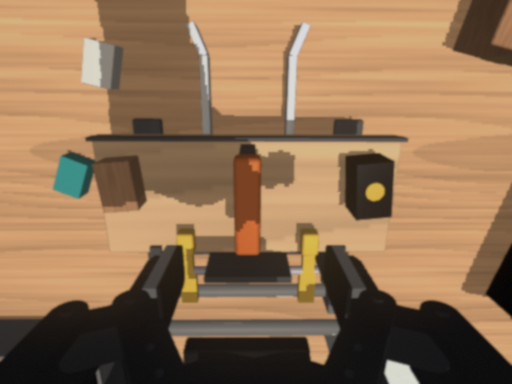

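play_rows --commands '[{"x": 2,"y": -2,"z": 25,"roll": 0.002,"claw": -0.6},{"x": 2,"y": -1,"z": 25,"roll": 0.002,"claw": -0.6},{"x": 0,"y": 0,"z": 20,"roll": 0,"claw": -0.6},{"x": 0,"y": 0,"z": 8,"roll": 0,"claw": -0.6},{"x": 0,"y": 0,"z": 0,"roll": 0,"claw": -0.6}]'

```text
time: 4.3
tcp_pos: [0.6279, 0.06, 0.1531]
eef_rot: [-0.001, 1.0, 0.008, 0.013]
force: [-0.3, -0.4, 0.2]
grip_width: 0.0678
```

```bash
python3 - <<'E'
from h import *
c,im=snap('wrist','w4.png')
plan([.622,.0575,.143],np.pi,1)
hsv=cv2.cvtColor(im[:,:,::-1],cv2.COLOR_BGR2HSV)
m=((hsv[...,0]<14)&(hsv[...,1]>180)&(hsv[...,2]>80)).astype(np.uint8); m[:, :200]=0;m[:,300:]=0
ys,xs=np.nonzero(m);y=int(np.median(ys));r=xs[ys==y];print(y,ray(c,(r.min(),y),.145),ray(c,(r.max()+1,y),.145))
E
```

```text
pos [0.6284 0.06   0.1541] yaw -179.85 F [ 0.3 -0.   0.2] w 0.0682 t 4.35 N 1
{'x': 6.4, 'y': -2.5, 'z': 11.1, 'roll': np.float64(0.0027)}
251 [0.61694154 0.0495272  0.145     ] [0.61703598 0.06515512 0.145     ]
```

View pics/w4.png

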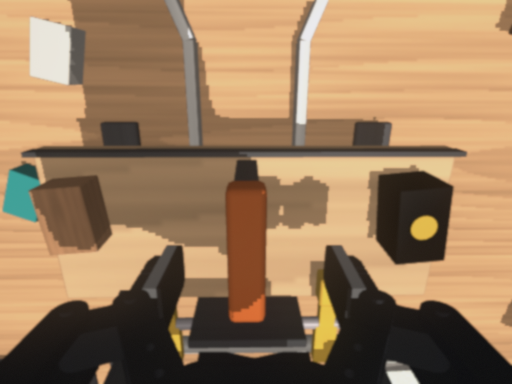

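play_rows --commands '[{"x": 4,"y": -2,"z": 7,"roll": 0,"claw": -0.6},{"x": 3,"y": -1,"z": 5,"roll": 0,"claw": -0.6},{"x": 0,"y": 0,"z": 0,"roll": 0,"claw": -0.2},{"x": 0,"y": 0,"z": 0,"roll": 0,"claw": 0.2}]'

```text
time: 4.68
tcp_pos: [0.6241, 0.0575, 0.1467]
eef_rot: [-0.002, 1.0, 0.01, 0.019]
force: [0.6, 0.1, -0.3]
grip_width: 0.0453
```

```bash
python3 - <<'E'
from h import *
s=robot.observe();print(s['eef_rot'],s['torque'])
plan([.622,.0575,.143],np.pi,1)
E
```

```text
[-0.00169772  0.9997815   0.00957192  0.01850533] [ 0.00559505  0.05439994 -0.03962533]
pos [0.6241 0.0575 0.1467] yaw -179.83 F [ 0.6  0.1 -0.3] w 0.0453 t 4.68 N 1
{'x': 2.1, 'y': 0.0, 'z': 3.7, 'roll': np.float64(0.003)}
```

play_rows --commands '[{"x": 1,"y": 0,"z": 4,"roll": 0,"claw": 0.2},{"x": 0,"y": 0,"z": 0,"roll": 0,"claw": 1},{"x": 0,"y": 0,"z": 0,"roll": 0,"claw": 1},{"x": 0,"y": 0,"z": 0,"roll": 0,"claw": 1},{"x": 0,"y": 0,"z": 0,"roll": 0,"claw": 1}]' --squeeze 60

```text
time: 5.1
tcp_pos: [0.6239, 0.0566, 0.1441]
eef_rot: [-0.001, 1.0, 0.009, 0.02]
force: [-0.5, -0.9, 0.5]
grip_width: 0.0171
```

```bash
python3 - <<'E'
from h import *
s=robot.observe();print(s['eef_rot'],s['torque'])
plan([.622,.0575,.143],np.pi,1)
E
```

```text
[-0.00119719  0.99976221  0.00939263  0.01964376] [-0.25691505  0.15358323 -0.02987666]
pos [0.6239 0.0566 0.1441] yaw -179.88 F [-0.5 -0.9  0.5] w 0.0171 t 5.1 N 1
{'x': 1.9, 'y': 0.9, 'z': 1.1, 'roll': np.float64(0.002)}
```

play_rows --commands '[{"x": 0,"y": 0,"z": -5,"roll": 0,"claw": 1},{"x": 0,"y": 0,"z": -5,"roll": 0,"claw": 1},{"x": 0,"y": 0,"z": -5,"roll": 0,"claw": 1}]'

```text
time: 5.35
tcp_pos: [0.6239, 0.0566, 0.1571]
eef_rot: [-0.001, 1.0, 0.009, 0.02]
force: [5.1, 0.2, -7.9]
grip_width: 0.0168
```

play_rows --commands '[{"x": -0.3,"y": 0.1,"z": -7,"roll": 0,"claw": 1},{"x": -0.3,"y": 0.1,"z": -7,"roll": 0,"claw": 1},{"x": -0.3,"y": 0.1,"z": -7,"roll": 0,"claw": 1}]'

```text
time: 5.6
tcp_pos: [0.6238, 0.0566, 0.1782]
eef_rot: [-0.001, 1.0, 0.008, 0.02]
force: [5.4, 0.3, -9.5]
grip_width: 0.017
```

play_rows --commands '[{"x": -0.6,"y": 0.1,"z": -5,"roll": 0,"claw": 1},{"x": -0.6,"y": 0.1,"z": -5,"roll": 0,"claw": 1}]'

```text
time: 5.77
tcp_pos: [0.6239, 0.0566, 0.1892]
eef_rot: [-0.001, 1.0, 0.008, 0.019]
force: [4.5, -0.7, -9.5]
grip_width: 0.017
```

play_rows --commands '[{"x": -0.6,"y": 0.1,"z": -4,"roll": 0,"claw": 1}]'

```text
time: 5.85
tcp_pos: [0.6239, 0.0566, 0.1937]
eef_rot: [-0.001, 1.0, 0.008, 0.018]
force: [1.9, 0.7, -8.9]
grip_width: 0.0168
```

play_rows --commands '[{"x": -0.6,"y": 0.1,"z": -3,"roll": 0,"claw": 1}]'

```text
time: 5.93
tcp_pos: [0.6239, 0.0566, 0.1971]
eef_rot: [-0.001, 1.0, 0.008, 0.018]
force: [2.5, -0.2, -8.3]
grip_width: 0.0169
```

play_rows --commands '[{"x": -0.6,"y": 0.1,"z": -2,"roll": 0,"claw": 1}]'

```text
time: 6.02
tcp_pos: [0.6239, 0.0566, 0.1994]
eef_rot: [-0.001, 1.0, 0.008, 0.017]
force: [1.1, 0.1, -8.9]
grip_width: 0.0169
```

play_rows --commands '[{"x": -0.4,"y": 0.1,"z": -2,"roll": 0,"claw": 1}]'

```text
time: 6.1
tcp_pos: [0.6239, 0.0566, 0.2014]
eef_rot: [-0.001, 1.0, 0.008, 0.017]
force: [1.9, -0.6, -8.7]
grip_width: 0.0167
```

play_rows --commands '[{"x": -0.4,"y": 0.1,"z": -2,"roll": 0,"claw": 1}]'

```text
time: 6.18
tcp_pos: [0.6239, 0.0566, 0.2034]
eef_rot: [-0.001, 1.0, 0.008, 0.016]
force: [1.2, -0.6, -8.7]
grip_width: 0.017
```

play_rows --commands '[{"x": -0.4,"y": 0.1,"z": -2,"roll": 0,"claw": 1}]'

```text
time: 6.27
tcp_pos: [0.6239, 0.0566, 0.2054]
eef_rot: [-0.001, 1.0, 0.008, 0.016]
force: [0.4, -0.4, -8.6]
grip_width: 0.0173
```

play_rows --commands '[{"x": -0.4,"y": 0.1,"z": -2,"roll": 0,"claw": 1}]'

```text
time: 6.35
tcp_pos: [0.6239, 0.0566, 0.2074]
eef_rot: [-0.001, 1.0, 0.008, 0.016]
force: [1.3, -0.8, -7.4]
grip_width: 0.0166
```

play_rows --commands '[{"x": -0.4,"y": 0.1,"z": -2,"roll": 0,"claw": 1}]'

```text
time: 6.43
tcp_pos: [0.6239, 0.0566, 0.2093]
eef_rot: [-0.001, 1.0, 0.008, 0.015]
force: [0.6, -0.1, -7.9]
grip_width: 0.017
```

```bash
python3 - <<'E'
from h import *
for n in('side','scene'): snap(n,n+'5.png')
a=cv2.imread('pics/side5.png')[95:225,225:345];b=cv2.imread('pics/scene5.png')[165:260,235:335]
cv2.imwrite('pics/c5.png',np.hstack([cv2.resize(a,(400,433),interpolation=cv2.INTER_CUBIC),cv2.resize(b,(400,433),interpolation=cv2.INTER_CUBIC)]))
E
```

```text
(no output)
```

View pics/c5.png

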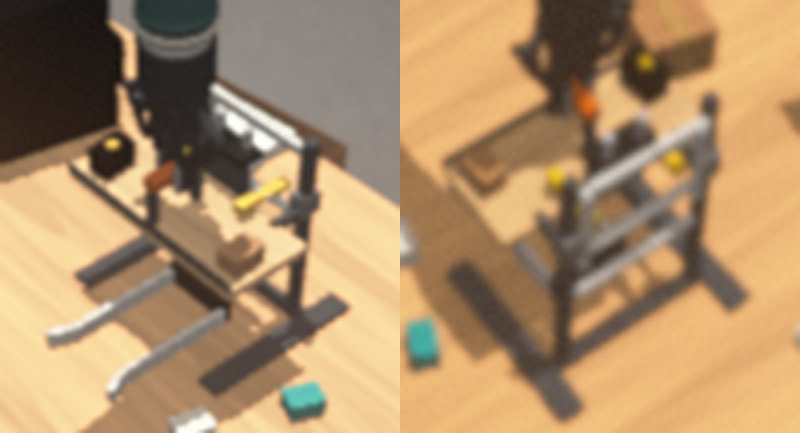

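play_rows --commands '[{"x": -0.4,"y": 0.1,"z": -2,"roll": 0,"claw": 1}]'

```text
time: 6.62
tcp_pos: [0.6239, 0.0566, 0.2113]
eef_rot: [-0.001, 1.0, 0.008, 0.015]
force: [0.2, -0.5, -8.1]
grip_width: 0.0166
```

play_rows --commands '[{"x": -0.4,"y": 0.1,"z": -2,"roll": 0,"claw": 1}]'

```text
time: 6.7
tcp_pos: [0.624, 0.0566, 0.2132]
eef_rot: [-0.001, 1.0, 0.008, 0.014]
force: [-0.4, -0.1, -10.2]
grip_width: 0.0171
```

play_rows --commands '[{"x": -0.2,"y": 0.1,"z": -1.5,"roll": 0,"claw": 1}]'

```text
time: 6.78
tcp_pos: [0.624, 0.0566, 0.2143]
eef_rot: [-0.001, 1.0, 0.008, 0.014]
force: [1.8, -0.7, -13.8]
grip_width: 0.0169
```

play_rows --commands '[{"x": 0,"y": 0,"z": 2,"roll": 0,"claw": 1},{"x": 0,"y": 0,"z": 3,"roll": 0,"claw": 1},{"x": 0,"y": 0,"z": 3,"roll": 0,"claw": 1},{"x": 0,"y": 0,"z": 3,"roll": 0,"claw": 1},{"x": 0,"y": 0,"z": 3,"roll": 0,"claw": 1}]'

```text
time: 7.2
tcp_pos: [0.624, 0.0566, 0.2002]
eef_rot: [-0.001, 1.0, 0.008, 0.014]
force: [-1.8, -1.1, -6.3]
grip_width: 0.0171
```

play_rows --commands '[{"x": 0,"y": 0,"z": 2,"roll": 0,"claw": 1},{"x": 0,"y": 0,"z": 1.5,"roll": 0,"claw": 1}]'

```text
time: 7.37
tcp_pos: [0.624, 0.0566, 0.196]
eef_rot: [-0.001, 1.0, 0.008, 0.013]
force: [-0.3, -0.0, -5.4]
grip_width: 0.0167
```

play_rows --commands '[{"x": 0,"y": 0,"z": 1.5,"roll": 0,"claw": 1}]'

```text
time: 7.45
tcp_pos: [0.624, 0.0566, 0.1943]
eef_rot: [-0.001, 1.0, 0.008, 0.013]
force: [-2.1, -1.4, -6.5]
grip_width: 0.0165
```

play_rows --commands '[{"x": 0,"y": 0,"z": 1,"roll": 0,"claw": 1}]'

```text
time: 7.53
tcp_pos: [0.624, 0.0566, 0.193]
eef_rot: [-0.001, 1.0, 0.008, 0.013]
force: [-2.3, -0.0, -5.2]
grip_width: 0.0169
```

play_rows --commands '[{"x": 0,"y": 0,"z": 1,"roll": 0,"claw": 1}]'

```text
time: 7.62
tcp_pos: [0.624, 0.0566, 0.1919]
eef_rot: [-0.001, 1.0, 0.008, 0.013]
force: [-1.5, -0.2, -6.9]
grip_width: 0.017
```

play_rows --commands '[{"x": 0,"y": 0,"z": 1,"roll": 0,"claw": 1}]'

```text
time: 7.7
tcp_pos: [0.624, 0.0566, 0.1912]
eef_rot: [-0.001, 1.0, 0.008, 0.013]
force: [-5.9, -0.5, 4.2]
grip_width: 0.0167
```

play_rows --commands '[{"x": 0,"y": 0,"z": 1,"roll": 0,"claw": 1}]'

```text
time: 7.78
tcp_pos: [0.624, 0.0566, 0.1912]
eef_rot: [-0.001, 1.0, 0.008, 0.013]
force: [-6.7, -0.9, 4.5]
grip_width: 0.0168
```

play_rows --commands '[{"x": 0.3,"y": 0,"z": -0.3,"roll": 0,"claw": 1},{"x": 0,"y": 0,"z": 0,"roll": 0,"claw": 0.4},{"x": 0,"y": 0,"z": 0,"roll": 0,"claw": -0.2}]'

```text
time: 8.03
tcp_pos: [0.6261, 0.0572, 0.194]
eef_rot: [-0.001, 1.0, 0.009, 0.016]
force: [-0.9, 1.4, -0.0]
grip_width: 0.0366
```

```bash
python3 - <<'E'
from h import *
plan([.622,.0575,.143],np.pi,1)
for n in('side','scene'): snap(n,n+'6.png')
a=cv2.imread('pics/side6.png')[95:225,225:345];b=cv2.imread('pics/scene6.png')[165:260,235:335]
cv2.imwrite('pics/c6.png',np.hstack([cv2.resize(a,(400,433),interpolation=cv2.INTER_CUBIC),cv2.resize(b,(400,433),interpolation=cv2.INTER_CUBIC)]))
E
```

```text
pos [0.6261 0.0572 0.194 ] yaw -179.88 F [-0.9  1.4 -0. ] w 0.0366 t 8.03 N 1
{'x': 4.1, 'y': 0.3, 'z': 51.0, 'roll': np.float64(0.0021)}
```

View pics/c6.png

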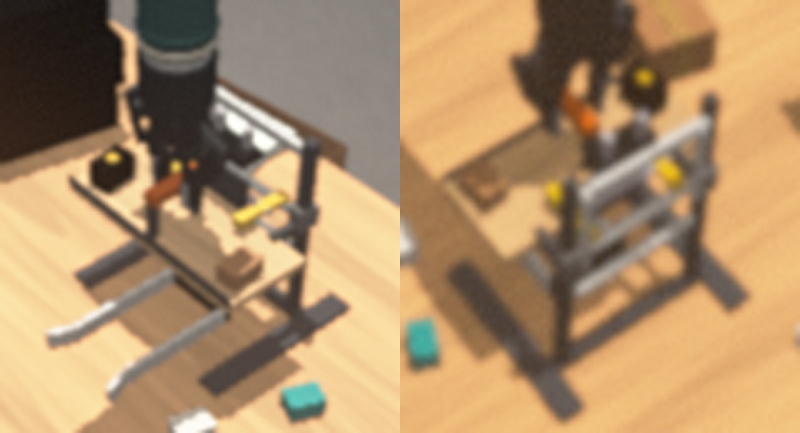

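play_rows --commands '[{"x": 0,"y": 0,"z": -10,"roll": 0,"claw": -0.5},{"x": 0,"y": 0,"z": -25,"roll": 0,"claw": -0.5},{"x": 0,"y": 0,"z": -35,"roll": 0,"claw": -1},{"x": 10,"y": -10,"z": -30,"roll": 0,"claw": -1},{"x": 18,"y": -33,"z": -10,"roll": 0.04,"claw": -1},{"x": 18,"y": -33,"z": 0,"roll": 0.05,"claw": -1},{"x": 18,"y": -33,"z": 0,"roll": 0.05,"claw": -1},{"x": 17,"y": -34,"z": 0,"roll": 0.05,"claw": -1}]'

```text
time: 8.8
tcp_pos: [0.5382, -0.0771, 0.3114]
eef_rot: [0.088, 0.996, 0.013, 0.023]
force: [0.7, -0.8, 1.0]
grip_width: 0.0854
```

```bash
python3 - <<'E'
from h import *
print(robot.observe()['eef_rot'])
plan([.455,-.275,.30],np.radians(157.5))
E
```

```text
[0.08818864 0.99575856 0.01320581 0.02265525]
pos [ 0.5382 -0.0771  0.3114] yaw 169.84 F [ 0.7 -0.8  1. ] w 0.0854 t 8.8 N 6
{'x': 7.8, 'y': -34.9, 'z': 1.9, 'roll': np.float64(0.0359)}
{'x': 6.6, 'y': -35.2, 'z': 1.9, 'roll': np.float64(0.0359)}
{'x': 5.3, 'y': -35.4, 'z': 1.9, 'roll': np.float64(0.0359)}
{'x': 4.0, 'y': -35.5, 'z': 1.9, 'roll': np.float64(0.0359)}
{'x': 2.8, 'y': -35.7, 'z': 1.9, 'roll': np.float64(0.0359)}
{'x': 1.5, 'y': -35.7, 'z': 1.9, 'roll': np.float64(0.0359)}
```

play_rows --commands '[{"x": 8,"y": -35,"z": 2,"roll": 0.036,"claw": -1},{"x": 7,"y": -35,"z": 2,"roll": 0.036,"claw": -1},{"x": 5,"y": -35,"z": 2,"roll": 0.036,"claw": -1},{"x": 4,"y": -35,"z": 2,"roll": 0.036,"claw": -1},{"x": 3,"y": -32,"z": 2,"roll": 0.036,"claw": -1},{"x": 1,"y": -20,"z": 1,"roll": 0.03,"claw": -1}]'

```text
time: 9.3
tcp_pos: [0.457, -0.2667, 0.3016]
eef_rot: [0.199, 0.979, 0.018, 0.03]
force: [-0.6, -0.3, 0.3]
grip_width: 0.0853
```

play_rows --commands '[{"x": 0,"y": 0,"z": 0,"roll": 0,"claw": -1},{"x": 0,"y": 0,"z": 0,"roll": 0,"claw": -1}]'

```text
time: 9.47
tcp_pos: [0.4545, -0.2726, 0.304]
eef_rot: [0.205, 0.978, 0.017, 0.032]
force: [-0.3, 0.9, 0.7]
grip_width: 0.0851
```

```bash
cat >> h.py <<'E'
def tilt():
    Rm=R.from_quat(robot.observe()['eef_rot']).as_matrix()
    print('toolz',Rm[:,2].round(4),'toolx z-comp',Rm[2,0].round(4),'tooly z-comp',Rm[2,1].round(4))
E
python3 - <<'E'
from h import *
tilt(); plan([.455,-.275,.30],np.radians(157.5),1)
c,im=snap('wrist','w7.png')
for q in ('giftbox_mid',):
    for r in spotter.mark_of('wrist',q)[:2]: print(q,round(r['conf'],2),world(c,r['centre']).round(4))
    r=spotter.cut_out('wrist',q)[0]; np.save('m.npy',r['pixels'])
E
```

```text
toolz [ 0.0692  0.0197 -0.9974] toolx z-comp -0.0555 tooly z-comp 0.0458
pos [ 0.4545 -0.2726  0.304 ] yaw 156.3 F [-0.3  0.9  0.7] w 0.0851 t 9.47 N 1
{'x': -1.4, 'y': -2.0, 'z': 4.0, 'roll': np.float64(-0.0209)}
giftbox_mid 0.49 [ 0.6574  0.0572 -0.0033]
```

View pics/w7.png

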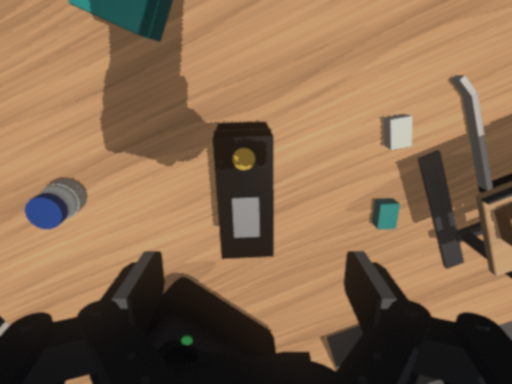

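play_rows --commands '[{"x": 0,"y": 0,"z": 0,"roll": 0,"claw": -1},{"x": 0,"y": 0,"z": 0,"roll": 0,"claw": -1},{"x": 0,"y": 0,"z": 0,"roll": 0,"claw": -1},{"x": 0,"y": 0,"z": 0,"roll": 0,"claw": -1}]'

```text
time: 9.95
tcp_pos: [0.4582, -0.266, 0.3037]
eef_rot: [0.198, 0.98, 0.018, 0.032]
force: [-0.4, 0.0, 0.7]
grip_width: 0.0854
```

```bash
python3 - <<'E'
from h import *
tilt(); plan([.455,-.275,.30],np.radians(157.5),1)
E
```

```text
toolz [ 0.069   0.0223 -0.9974] toolx z-comp -0.0549 tooly z-comp 0.0473
pos [ 0.4582 -0.266   0.3037] yaw 157.07 F [-0.4  0.   0.7] w 0.0854 t 9.95 N 1
{'x': -0.5, 'y': -9.6, 'z': 3.7, 'roll': np.float64(-0.0075)}
```

play_rows --commands '[{"x": -15,"y": 0,"z": 0,"roll": 0,"claw": -1},{"x": -15,"y": 0,"z": 0,"roll": 0,"claw": -1}]'

```text
time: 10.12
tcp_pos: [0.4851, -0.2759, 0.3054]
eef_rot: [0.197, 0.98, 0.019, 0.031]
force: [0.2, -0.0, 0.5]
grip_width: 0.0855
```

play_rows --commands '[{"x": 0,"y": 0,"z": 20,"roll": 0,"claw": -1},{"x": 0,"y": 0,"z": 20,"roll": 0,"claw": -1}]'

```text
time: 10.28
tcp_pos: [0.493, -0.2762, 0.2685]
eef_rot: [0.196, 0.98, 0.018, 0.036]
force: [-0.9, -0.7, 0.3]
grip_width: 0.0856
```

play_rows --commands '[{"x": 0,"y": 0,"z": -20,"roll": 0,"claw": -1},{"x": 0,"y": 0,"z": -20,"roll": 0,"claw": -1}]'

```text
time: 10.45
tcp_pos: [0.488, -0.2735, 0.3008]
eef_rot: [0.195, 0.98, 0.019, 0.028]
force: [-0.4, -0.1, 0.4]
grip_width: 0.0857
```

play_rows --commands '[{"x": 0,"y": 0,"z": -40,"roll": 0,"claw": -1},{"x": 0,"y": 0,"z": -40,"roll": 0,"claw": -1}]'

```text
time: 10.62
tcp_pos: [0.4812, -0.2727, 0.377]
eef_rot: [0.194, 0.981, 0.019, 0.021]
force: [0.4, 0.0, 0.5]
grip_width: 0.0857
```

play_rows --commands '[{"x": 0,"y": 0,"z": 0,"roll": 0,"claw": -1}]'

```text
time: 10.7
tcp_pos: [0.4834, -0.2745, 0.3838]
eef_rot: [0.194, 0.981, 0.018, 0.026]
force: [1.0, -0.4, 0.6]
grip_width: 0.0855
```

play_rows --commands '[{"x": 0,"y": 0,"z": 10,"roll": 0,"claw": -1},{"x": 0,"y": 0,"z": 10,"roll": 0,"claw": -1},{"x": 0,"y": 0,"z": 10,"roll": 0,"claw": -1},{"x": 0,"y": 0,"z": 10,"roll": 0,"claw": -1},{"x": 0,"y": 0,"z": 10,"roll": 0,"claw": -1},{"x": 0,"y": 0,"z": 10,"roll": 0,"claw": -1},{"x": 0,"y": 0,"z": 10,"roll": 0,"claw": -1},{"x": 0,"y": 0,"z": 10,"roll": 0,"claw": -1}]'

```text
time: 11.37
tcp_pos: [0.4878, -0.2699, 0.2926]
eef_rot: [0.192, 0.981, 0.019, 0.024]
force: [-0.5, 0.6, 0.5]
grip_width: 0.0856
```

```bash
python3 - <<'E'
from h import *
tilt(); plan([.455,-.275,.30],np.radians(157.5),1)
c,im=snap('wrist','w8.png')
im=np.ascontiguousarray(im[:,:,::-1]); print(robot.observe()['tcp_pos'])
g=cv2.GaussianBlur(im,(3,3),0).max(2)
hsv=cv2.cvtColor(im,cv2.COLOR_BGR2HSV)
for r in spotter.mark_of('wrist','giftbox_mid')[:2]: print(round(r['conf'],2),world(c,r['centre']).round(4))
f=192/np.tan(np.radians(c[2]['fovy'])/2)
# sticker
m=((hsv[...,0]>15)&(hsv[...,0]<32)&(hsv[...,1]>150)&(hsv[...,2]>110)).astype(np.uint8)
n,l,st,ce=cv2.connectedComponentsWithStats(m)
for i in range(1,n):
    if 100<st[i,4]<2000: print('yellow',st[i],ce[i],ray(c,ce[i],.09))
m=((hsv[...,1]<40)&(hsv[...,2]>110)).astype(np.uint8)
n,l,st,ce=cv2.connectedComponentsWithStats(m)
for i in range(1,n):
    if st[i,4]>300: print('grey',st[i],ce[i],ray(c,ce[i],.09))
E
```

```text
toolz [ 0.0547  0.0278 -0.9981] toolx z-comp -0.0402 tooly z-comp 0.0464
pos [ 0.4878 -0.2699  0.2926] yaw 157.75 F [-0.5  0.6  0.5] w 0.0856 t 11.37 N 1
{'x': 28.4, 'y': -17.2, 'z': -7.4, 'roll': np.float64(0.0044)}
[ 0.48690614 -0.26905245  0.29046133]
yellow [216 124  25  23 433] [227.90531178 135.27713626] [ 0.45649198 -0.27463032  0.09      ]
grey [458  59  24  67 451] [472.06430155  90.17960089] [ 0.50816822 -0.03410051  0.09      ]
grey [384 100  23  35 754] [395.02387268 116.97612732] [ 0.50412589 -0.11205811  0.09      ]
grey [ 17 162  40  38 541] [ 41.99260628 177.02772643] [ 0.42276056 -0.46704239  0.09      ]
grey [ 216  179   29   43 1178] [229.82088285 199.80305603] [ 0.52123691 -0.30085401  0.09      ]
```

View pics/w8.png

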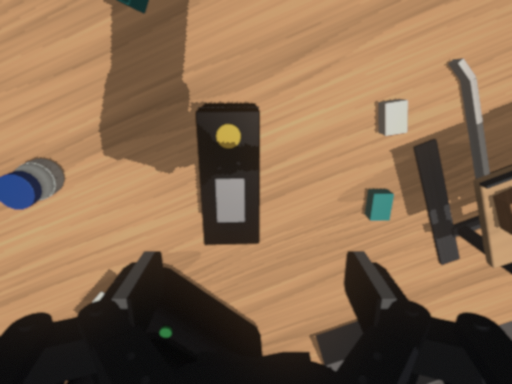

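```bash
python3 - <<'E'
from h import *
c=cam('wrist')
im=cv2.imread('pics/w8.png')
cv2.imwrite('pics/w8z.png',cv2.resize(im[95:255,180:280],None,fx=3.6,fy=3.6,interpolation=cv2.INTER_CUBIC)*1)
P=np.array([ray(c,p,.09) for p in ((198,111),(259.5,111),(259.5,243),(206,243.5))]);print(P.round(4),P.mean(0))
print([np.linalg.norm(P[i]-P[(i+1)%4]).round(4) for i in range(4)], [np.degrees(np.arctan2(*(P[i]-P[j])[1::-1])) for i,j in((3,0),(2,1))])
E
```

```text
[[ 0.4224 -0.291   0.09  ]
 [ 0.4452 -0.2357  0.09  ]
 [ 0.5816 -0.2901  0.09  ]
 [ 0.5579 -0.346   0.09  ]] [ 0.50179411 -0.29070034  0.09      ]
[np.float64(0.0599), np.float64(0.1469), np.float64(0.0607), np.float64(0.1462)] [np.float64(-22.070122254057544), np.float64(-21.73418011905994)]
```

View pics/w8z.png

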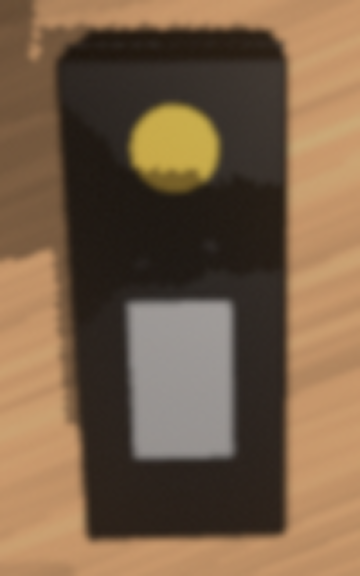

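```bash
python3 - <<'E'
from h import *
plan([.502,-.291,.150],np.radians(158),8)
E
```

```text
pos [ 0.4871 -0.2693  0.2918] yaw 157.76 F [-0.1  0.5 -0.2] w 0.0852 t 11.47 N 8
{'x': -2.7, 'y': -1.8, 'z': 17.7, 'roll': np.float64(-0.0005)}
{'x': -2.7, 'y': -1.8, 'z': 17.7, 'roll': np.float64(-0.0005)}
{'x': -2.7, 'y': -1.8, 'z': 17.7, 'roll': np.float64(-0.0005)}
{'x': -2.7, 'y': -1.8, 'z': 17.7, 'roll': np.float64(-0.0005)}
{'x': -2.7, 'y': -1.8, 'z': 17.7, 'roll': np.float64(-0.0005)}
{'x': -2.7, 'y': -1.8, 'z': 17.7, 'roll': np.float64(-0.0005)}
{'x': -2.7, 'y': -1.8, 'z': 17.7, 'roll': np.float64(-0.0005)}
{'x': -2.7, 'y': -1.8, 'z': 17.7, 'roll': np.float64(-0.0005)}
```

play_rows --commands '[{"x": -2,"y": -3,"z": 16,"roll": 0,"claw": -1},{"x": -2,"y": -3,"z": 16,"roll": 0,"claw": -1},{"x": -2,"y": -3,"z": 16,"roll": 0,"claw": -1},{"x": -2,"y": -3,"z": 16,"roll": 0,"claw": -1},{"x": -2,"y": -3,"z": 16,"roll": 0,"claw": -1},{"x": -2,"y": -3,"z": 16,"roll": 0,"claw": -1},{"x": -2,"y": -2,"z": 16,"roll": 0,"claw": -1},{"x": -2,"y": -2,"z": 14,"roll": 0,"claw": -1}]'

```text
time: 12.13
tcp_pos: [0.5061, -0.2961, 0.1662]
eef_rot: [0.192, 0.981, 0.018, 0.03]
force: [0.2, 1.1, 0.4]
grip_width: 0.0851
```

```bash
python3 - <<'E'
from h import *
c,im=snap('wrist','w9.png'); tilt()
plan([.502,-.291,.075],np.radians(158),6)
E
```

```text
toolz [ 0.0614  0.0244 -0.9978] toolx z-comp -0.0476 tooly z-comp 0.0457
pos [ 0.5052 -0.2957  0.1637] yaw 157.79 F [-0.5  0.3 -1.6] w 0.0856 t 12.18 N 6
{'x': 0.8, 'y': 0.5, 'z': 14.8, 'roll': np.float64(-0.0006)}
{'x': 0.8, 'y': 0.5, 'z': 14.8, 'roll': np.float64(-0.0006)}
{'x': 0.8, 'y': 0.5, 'z': 14.8, 'roll': np.float64(-0.0006)}
{'x': 0.8, 'y': 0.5, 'z': 14.8, 'roll': np.float64(-0.0006)}
{'x': 0.8, 'y': 0.5, 'z': 14.8, 'roll': np.float64(-0.0006)}
{'x': 0.8, 'y': 0.5, 'z': 14.8, 'roll': np.float64(-0.0006)}
```

View pics/w9.png

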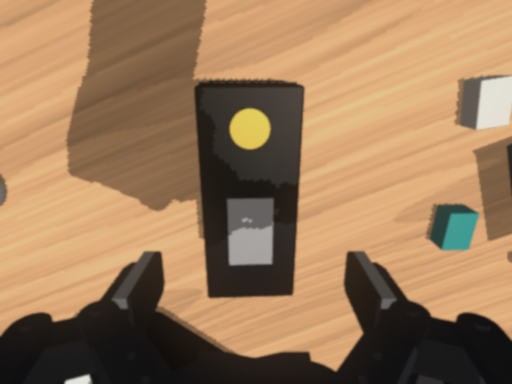

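play_rows --commands '[{"x": 2,"y": 0,"z": 14,"roll": 0,"claw": -1},{"x": 2,"y": 0,"z": 14,"roll": 0,"claw": -1},{"x": 2,"y": 0,"z": 14,"roll": 0,"claw": -1}]'

```text
time: 12.43
tcp_pos: [0.5047, -0.2945, 0.1227]
eef_rot: [0.192, 0.981, 0.017, 0.031]
force: [0.6, -0.0, -0.1]
grip_width: 0.0851
```

play_rows --commands '[{"x": 1,"y": 0,"z": 13,"roll": 0,"claw": -1},{"x": 1,"y": 0,"z": 13,"roll": 0,"claw": -1},{"x": 1,"y": 0,"z": 12,"roll": 0,"claw": -1},{"x": 0,"y": 0,"z": 5,"roll": 0,"claw": -1}]'

```text
time: 12.77
tcp_pos: [0.5054, -0.2922, 0.0766]
eef_rot: [0.192, 0.981, 0.017, 0.031]
force: [-0.2, 1.5, -0.8]
grip_width: 0.0852
```

```bash
python3 - <<'E'
from h import *
tilt()
plan([.502,-.291,.075],np.radians(158),1)
E
```

```text
toolz [ 0.0672  0.0214 -0.9975] toolx z-comp -0.0542 tooly z-comp 0.0452
pos [ 0.5054 -0.2922  0.0766] yaw 157.79 F [-0.2  1.5 -0.8] w 0.0852 t 12.77 N 1
{'x': 3.5, 'y': -0.2, 'z': 1.6, 'roll': np.float64(-0.0036)}
```

play_rows --commands '[{"x": 1,"y": 0,"z": 1,"roll": 0,"claw": 0},{"x": 0,"y": 0,"z": 0,"roll": 0,"claw": 1},{"x": 0,"y": 0,"z": 0,"roll": 0,"claw": 1},{"x": 0,"y": 0,"z": 0,"roll": 0,"claw": 1}]' --squeeze 50

```text
time: 13.1
tcp_pos: [0.5038, -0.2931, 0.0752]
eef_rot: [0.192, 0.981, 0.016, 0.03]
force: [-0.3, 0.5, -3.2]
grip_width: 0.064
```

```bash
python3 - <<'E'
from h import *
tilt()
print(robot.observe()['torque'])
plan([.502,-.291,.075],np.radians(158),1)
E
```

```text
toolz [ 0.066   0.0207 -0.9976] toolx z-comp -0.0533 tooly z-comp 0.044
[-0.06877794  0.15379306 -0.01256348]
pos [ 0.5038 -0.2931  0.0752] yaw 157.75 F [-0.3  0.5 -3.2] w 0.064 t 13.1 N 1
{'x': 2.5, 'y': 1.2, 'z': 0.2, 'roll': np.float64(-0.0044)}
```

play_rows --commands '[{"x": 0,"y": 0,"z": -8,"roll": 0,"claw": 1},{"x": 0,"y": 0,"z": -15,"roll": 0,"claw": 1},{"x": 0,"y": 0,"z": -20,"roll": 0,"claw": 1},{"x": 0,"y": 0,"z": -20,"roll": 0,"claw": 1}]'

```text
time: 13.43
tcp_pos: [0.4966, -0.2921, 0.1369]
eef_rot: [0.192, 0.981, 0.018, 0.026]
force: [0.4, 0.1, -2.8]
grip_width: 0.0636
```

```bash
python3 - <<'E'
from h import *
tilt()
plan([.43,.0575,.138],np.radians(180),14)
E
```

```text
toolz [ 0.0569  0.0252 -0.9981] toolx z-comp -0.0432 tooly z-comp 0.0448
pos [ 0.4966 -0.2921  0.1369] yaw 157.77 F [ 0.4  0.1 -2.8] w 0.0636 t 13.43 N 14
{'x': 13.9, 'y': 21.3, 'z': -0.1, 'roll': np.float64(-0.0277)}
{'x': 13.3, 'y': 21.7, 'z': -0.1, 'roll': np.float64(-0.0277)}
{'x': 12.7, 'y': 22.0, 'z': -0.1, 'roll': np.float64(-0.0277)}
{'x': 12.0, 'y': 22.4, 'z': -0.1, 'roll': np.float64(-0.0277)}
{'x': 11.4, 'y': 22.7, 'z': -0.1, 'roll': np.float64(-0.0277)}
{'x': 10.8, 'y': 23.0, 'z': -0.1, 'roll': np.float64(-0.0277)}
{'x': 10.1, 'y': 23.3, 'z': -0.1, 'roll': np.float64(-0.0277)}
{'x': 9.5, 'y': 23.6, 'z': -0.1, 'roll': np.float64(-0.0277)}
{'x': 8.8, 'y': 23.8, 'z': -0.1, 'roll': np.float64(-0.0277)}
{'x': 8.2, 'y': 24.1, 'z': -0.1, 'roll': np.float64(-0.0277)}
{'x': 7.5, 'y': 24.3, 'z': -0.1, 'roll': np.float64(-0.0277)}
{'x': 6.8, 'y': 24.5, 'z': -0.1, 'roll': np.float64(-0.0277)}
{'x': 6.1, 'y': 24.7, 'z': -0.1, 'roll': np.float64(-0.0277)}
{'x': 5.5, 'y': 24.8, 'z': -0.1, 'roll': np.float64(-0.0277)}
```

play_rows --commands '[{"x": 14,"y": 21,"z": 0,"roll": -0.028,"claw": 1},{"x": 13,"y": 22,"z": 0,"roll": -0.028,"claw": 1},{"x": 13,"y": 22,"z": 0,"roll": -0.028,"claw": 1},{"x": 12,"y": 22,"z": 0,"roll": -0.028,"claw": 1},{"x": 11,"y": 23,"z": 0,"roll": -0.028,"claw": 1},{"x": 11,"y": 23,"z": 0,"roll": -0.028,"claw": 1},{"x": 10,"y": 23,"z": 0,"roll": -0.028,"claw": 1},{"x": 9,"y": 24,"z": 0,"roll": -0.028,"claw": 1}]'

```text
time: 14.1
tcp_pos: [0.4596, -0.0939, 0.1487]
eef_rot: [0.082, 0.996, 0.011, 0.036]
force: [0.7, 0.4, -4.0]
grip_width: 0.0636
```

```bash
python3 - <<'E'
from h import *
tilt()
plan([.43,.0575,.138],np.radians(180),7)
E
```

```text
toolz [ 0.0732  0.0158 -0.9972] toolx z-comp -0.0696 tooly z-comp 0.0276
pos [ 0.4596 -0.0939  0.1487] yaw 170.48 F [ 0.7  0.4 -4. ] w 0.0636 t 14.1 N 7
{'x': 7.7, 'y': 20.6, 'z': 1.5, 'roll': np.float64(-0.0237)}
{'x': 7.3, 'y': 20.8, 'z': 1.5, 'roll': np.float64(-0.0237)}
{'x': 6.8, 'y': 21.0, 'z': 1.5, 'roll': np.float64(-0.0237)}
{'x': 6.3, 'y': 21.1, 'z': 1.5, 'roll': np.float64(-0.0237)}
{'x': 5.8, 'y': 21.3, 'z': 1.5, 'roll': np.float64(-0.0237)}
{'x': 5.3, 'y': 21.4, 'z': 1.5, 'roll': np.float64(-0.0237)}
{'x': 4.7, 'y': 21.5, 'z': 1.5, 'roll': np.float64(-0.0237)}
```

play_rows --commands '[{"x": 7,"y": 21,"z": 1,"roll": -0.024,"claw": 1},{"x": 7,"y": 21,"z": 1,"roll": -0.024,"claw": 1},{"x": 7,"y": 21,"z": 1,"roll": -0.024,"claw": 1},{"x": 6,"y": 21,"z": 1,"roll": -0.024,"claw": 1},{"x": 5,"y": 21,"z": 1,"roll": -0.024,"claw": 1},{"x": 4,"y": 18,"z": 1,"roll": -0.02,"claw": 1},{"x": 3,"y": 10,"z": 0,"roll": -0.01,"claw": 1},{"x": 0,"y": 0,"z": 0,"roll": 0,"claw": 1}]'

```text
time: 14.77
tcp_pos: [0.4304, 0.0552, 0.1481]
eef_rot: [-0.0, 0.999, 0.011, 0.039]
force: [0.3, 0.2, -3.6]
grip_width: 0.0641
```

```bash
python3 - <<'E'
from h import *
tilt()
plan([.43,.0575,.08],np.radians(180),4)
snap('side','side10.png');snap('wrist','w10.png'); tilt(); plan([.43,.0575,.08],np.radians(180),4)
E
```

```text
toolz [ 0.0775  0.0229 -0.9967] toolx z-comp -0.0775 tooly z-comp 0.0228
pos [0.4304 0.0552 0.1481] yaw -179.99 F [ 0.3  0.2 -3.6] w 0.0641 t 14.77 N 4
{'x': 0.1, 'y': 0.6, 'z': 17.0, 'roll': np.float64(0.0)}
{'x': 0.1, 'y': 0.6, 'z': 17.0, 'roll': np.float64(0.0)}
{'x': 0.1, 'y': 0.6, 'z': 17.0, 'roll': np.float64(0.0)}
{'x': 0.1, 'y': 0.6, 'z': 17.0, 'roll': np.float64(0.0)}
toolz [ 0.0785  0.0219 -0.9967] toolx z-comp -0.0784 tooly z-comp 0.0221
pos [0.4312 0.0531 0.1481] yaw 179.82 F [ 1.5 -0.7 -3.2] w 0.0637 t 14.87 N 4
{'x': 0.3, 'y': 1.1, 'z': 17.0, 'roll': np.float64(-0.0008)}
{'x': 0.3, 'y': 1.1, 'z': 17.0, 'roll': np.float64(-0.0008)}
{'x': 0.3, 'y': 1.1, 'z': 17.0, 'roll': np.float64(-0.0008)}
{'x': 0.3, 'y': 1.1, 'z': 17.0, 'roll': np.float64(-0.0008)}
```

View pics/side10.png

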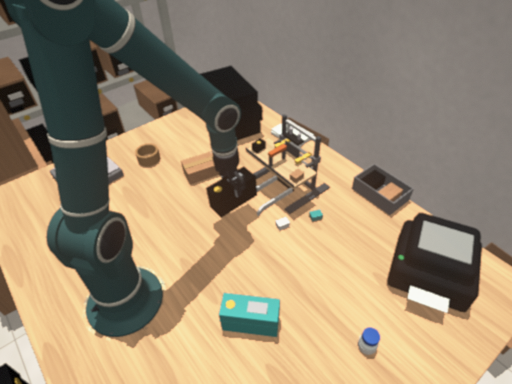

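View pics/w10.png

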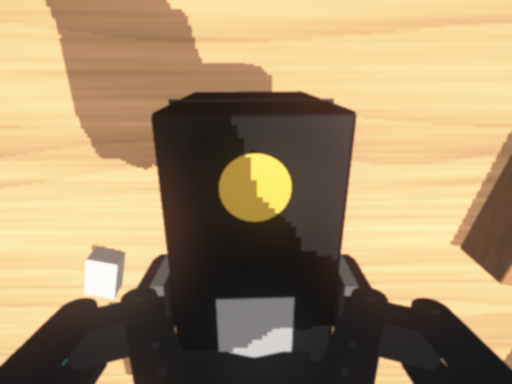

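play_rows --commands '[{"x": 1,"y": 1,"z": 12,"roll": 0,"claw": 1},{"x": 1,"y": 1,"z": 12,"roll": 0,"claw": 1},{"x": 1,"y": 1,"z": 12,"roll": 0,"claw": 1},{"x": 1,"y": 0,"z": 12,"roll": 0,"claw": 1},{"x": 0,"y": 0,"z": 10,"roll": 0,"claw": 1},{"x": 0,"y": 0,"z": 4,"roll": 0,"claw": 1}]'

```text
time: 15.37
tcp_pos: [0.4368, 0.051, 0.087]
eef_rot: [0.007, 0.999, 0.011, 0.044]
force: [-0.8, 0.5, -1.6]
grip_width: 0.0636
```

```bash
python3 - <<'E'
from h import *
tilt()
plan([.43,.0575,.076],np.radians(180),4)
E
```

```text
toolz [ 0.0877  0.0212 -0.9959] toolx z-comp -0.0874 tooly z-comp 0.0224
pos [0.4368 0.051  0.087 ] yaw 179.11 F [-0.8  0.5 -1.6] w 0.0636 t 15.37 N 4
{'x': 1.7, 'y': 1.6, 'z': 2.7, 'roll': np.float64(-0.0039)}
{'x': 1.7, 'y': 1.6, 'z': 2.7, 'roll': np.float64(-0.0039)}
{'x': 1.7, 'y': 1.6, 'z': 2.7, 'roll': np.float64(-0.0039)}
{'x': 1.7, 'y': 1.6, 'z': 2.7, 'roll': np.float64(-0.0039)}
```

play_rows --commands '[{"x": 0,"y": 2,"z": 2,"roll": -0.004,"claw": 1},{"x": 0,"y": 2,"z": 2,"roll": -0.004,"claw": 1},{"x": 0,"y": 2,"z": 2,"roll": -0.004,"claw": 1}]'

```text
time: 15.62
tcp_pos: [0.4382, 0.0552, 0.0807]
eef_rot: [0.003, 0.999, 0.01, 0.044]
force: [-0.1, -0.3, -3.6]
grip_width: 0.0641
```

play_rows --commands '[{"x": 0,"y": 1,"z": 2,"roll": -0.003,"claw": 1}]'

```text
time: 15.7
tcp_pos: [0.4388, 0.0565, 0.0789]
eef_rot: [0.001, 0.999, 0.01, 0.044]
force: [-0.3, 0.6, -3.7]
grip_width: 0.0639
```

play_rows --commands '[{"x": 0,"y": 0,"z": 2,"roll": 0,"claw": 1}]'

```text
time: 15.78
tcp_pos: [0.4396, 0.0569, 0.0772]
eef_rot: [0.001, 0.999, 0.01, 0.045]
force: [1.5, 0.0, 2.8]
grip_width: 0.0637
```

```bash
python3 - <<'E'
from h import *
tilt();print(robot.observe()['torque'])
plan([.43,.0575,.076],np.radians(180),4)
E
```

```text
toolz [ 0.0899  0.0205 -0.9957] toolx z-comp -0.0899 tooly z-comp 0.0207
[ 0.19625927 -0.0443698  -0.08772676]
pos [0.4396 0.0569 0.0772] yaw 179.81 F [1.5 0.  2.8] w 0.0637 t 15.78 N 4
{'x': 2.4, 'y': 0.1, 'z': 0.3, 'roll': np.float64(-0.0008)}
{'x': 2.4, 'y': 0.1, 'z': 0.3, 'roll': np.float64(-0.0008)}
{'x': 2.4, 'y': 0.1, 'z': 0.3, 'roll': np.float64(-0.0008)}
{'x': 2.4, 'y': 0.2, 'z': 0.3, 'roll': np.float64(-0.0008)}
```

play_rows --commands '[{"x": 0,"y": 0,"z": 0,"roll": 0,"claw": 0.2},{"x": 0,"y": 0,"z": 0,"roll": 0,"claw": -0.9},{"x": 0,"y": 0,"z": 0,"roll": 0,"claw": -0.9}]'

```text
time: 16.03
tcp_pos: [0.4406, 0.0573, 0.0779]
eef_rot: [0.001, 0.999, 0.011, 0.046]
force: [-0.0, 0.6, 0.1]
grip_width: 0.081
```

```bash
python3 - <<'E'
from h import *
tilt()
plan([.43,.0575,.076],np.radians(180),1)
snap('wrist','w11.png'); snap('scene','s11.png'); snap('side','d11.png')
a=cv2.imread('pics/d11.png')[95:245,180:330];b=cv2.imread('pics/s11.png')[140:260,200:320]
cv2.imwrite('pics/c11.png',np.hstack([cv2.resize(a,(400,400),interpolation=cv2.INTER_CUBIC),cv2.resize(b,(400,400),interpolation=cv2.INTER_CUBIC)]))
E
```

```text
toolz [ 0.092   0.0212 -0.9955] toolx z-comp -0.0919 tooly z-comp 0.0213
pos [0.4406 0.0573 0.0779] yaw 179.86 F [-0.   0.6  0.1] w 0.081 t 16.03 N 1
{'x': 10.6, 'y': 0.1, 'z': 1.9, 'roll': np.float64(-0.0025)}
```

View pics/w11.png

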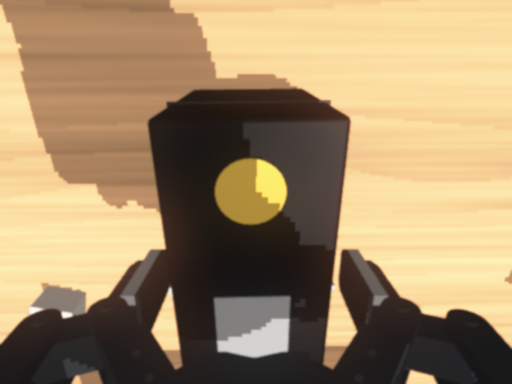

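View pics/c11.png

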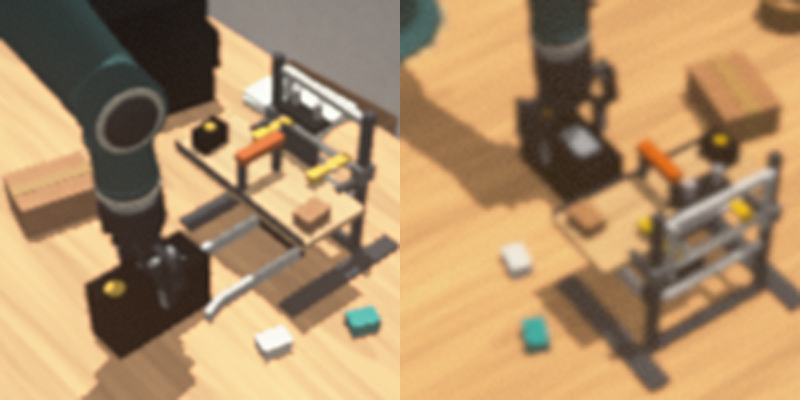

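play_rows --commands '[{"x": 0,"y": 0,"z": 0,"roll": 0,"claw": 1},{"x": 0,"y": 0,"z": 0,"roll": 0,"claw": 1},{"x": 0,"y": 0,"z": 0,"roll": 0,"claw": 1},{"x": -6,"y": 0,"z": 0.4,"roll": 0,"claw": 1},{"x": -8,"y": 0,"z": 0.7,"roll": 0,"claw": 1}]' --squeeze 30

```text
time: 16.6
tcp_pos: [0.445, 0.0577, 0.0781]
eef_rot: [0.0, 0.999, 0.012, 0.036]
force: [-19.5, 1.0, 31.7]
grip_width: 0.0639
```

```bash
python3 - <<'E'
from h import *
tilt()
plan([.53,.0575,.076],np.radians(180),1)
E
```

```text
toolz [ 0.071   0.0246 -0.9972] toolx z-comp -0.071 tooly z-comp 0.0246
pos [0.445  0.0577 0.0781] yaw 179.92 F [-19.5   1.   31.7] w 0.0639 t 16.6 N 1
{'x': -85.0, 'y': -0.1, 'z': 2.1, 'roll': np.float64(-0.0014)}
```

play_rows --commands '[{"x": 0,"y": 0,"z": -2,"roll": 0,"claw": 1}]'

```text
time: 16.68
tcp_pos: [0.4441, 0.0577, 0.08]
eef_rot: [0.0, 0.999, 0.013, 0.034]
force: [1.1, -0.5, -3.0]
grip_width: 0.0638
```

play_rows --commands '[{"x": 0,"y": 0,"z": -2,"roll": 0,"claw": 1}]'

```text
time: 16.77
tcp_pos: [0.4431, 0.0577, 0.0818]
eef_rot: [0.0, 0.999, 0.012, 0.033]
force: [-0.7, -0.9, -2.8]
grip_width: 0.0638
```

play_rows --commands '[{"x": -8,"y": 0,"z": 0.2,"roll": 0,"claw": 1},{"x": -8,"y": 0,"z": 0.4,"roll": 0,"claw": 1},{"x": -8,"y": 0,"z": 0.5,"roll": 0,"claw": 1}]'

```text
time: 17.02
tcp_pos: [0.4674, 0.0577, 0.082]
eef_rot: [-0.0, 0.999, 0.012, 0.033]
force: [-0.0, -0.6, -3.2]
grip_width: 0.0636
```

```bash
python3 - <<'E'
from h import *
tilt()
plan([.53,.0575,.08],np.radians(180),1)
E
```

```text
toolz [ 0.0656  0.0247 -0.9975] toolx z-comp -0.0656 tooly z-comp 0.0247
pos [0.4674 0.0577 0.082 ] yaw 179.96 F [-0.  -0.6 -3.2] w 0.0636 t 17.02 N 1
{'x': -62.6, 'y': -0.2, 'z': 2.0, 'roll': np.float64(-0.0007)}
```

Smooth. Continue forward.

play_rows --commands '[{"x": -8,"y": 0,"z": 0.5,"roll": 0,"claw": 1},{"x": -8,"y": 0,"z": 0.5,"roll": 0,"claw": 1},{"x": -8,"y": 0,"z": 0.5,"roll": 0,"claw": 1}]'

```text
time: 17.27
tcp_pos: [0.4954, 0.0576, 0.0816]
eef_rot: [-0.0, 0.999, 0.012, 0.033]
force: [-0.0, 0.2, -3.8]
grip_width: 0.0639
```

play_rows --commands '[{"x": -8,"y": 0,"z": 0.5,"roll": 0,"claw": 1},{"x": -8,"y": 0,"z": 0.5,"roll": 0,"claw": 1},{"x": -8,"y": 0,"z": 0.5,"roll": 0,"claw": 1}]'

```text
time: 17.52
tcp_pos: [0.5226, 0.0575, 0.0812]
eef_rot: [0.0, 0.999, 0.012, 0.033]
force: [0.3, 0.1, -2.4]
grip_width: 0.0635
```

```bash
python3 - <<'E'
from h import *
tilt()
plan([.53,.0575,.08],np.radians(180),1)
snap('scene','s12.png'); snap('side','d12.png')
a=cv2.imread('pics/d12.png')[95:245,180:330];b=cv2.imread('pics/s12.png')[140:260,200:320]
cv2.imwrite('pics/c12.png',np.hstack([cv2.resize(a,(400,400),interpolation=cv2.INTER_CUBIC),cv2.resize(b,(400,400),interpolation=cv2.INTER_CUBIC)]))
E
```

```text
toolz [ 0.0668  0.0235 -0.9975] toolx z-comp -0.0668 tooly z-comp 0.0235
pos [0.5226 0.0575 0.0812] yaw 179.95 F [ 0.3  0.1 -2.4] w 0.0635 t 17.52 N 1
{'x': -7.4, 'y': 0.0, 'z': 1.2, 'roll': np.float64(-0.0008)}
```

View pics/c12.png

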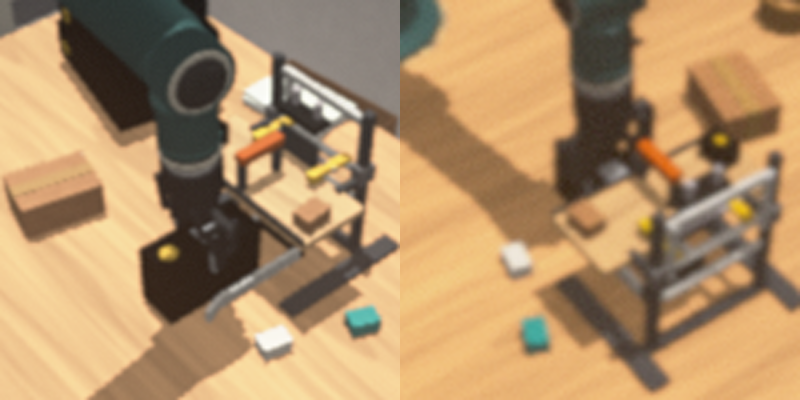

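play_rows --commands '[{"x": -5,"y": 0,"z": 1,"roll": 0,"claw": 1},{"x": 0,"y": 0,"z": 1,"roll": 0,"claw": 1}]'

```text
time: 17.78
tcp_pos: [0.5288, 0.0575, 0.0797]
eef_rot: [0.0, 0.999, 0.012, 0.034]
force: [0.8, -0.1, -2.6]
grip_width: 0.0636
```

play_rows --commands '[{"x": 0,"y": 0,"z": 1,"roll": 0,"claw": 1}]'

```text
time: 17.87
tcp_pos: [0.528, 0.0576, 0.0786]
eef_rot: [0.0, 0.999, 0.012, 0.033]
force: [-6.2, -0.1, 8.0]
grip_width: 0.0638
```

play_rows --commands '[{"x": 0,"y": 0,"z": 1,"roll": 0,"claw": 1}]'

```text
time: 17.95
tcp_pos: [0.5277, 0.0576, 0.0781]
eef_rot: [0.0, 0.999, 0.012, 0.033]
force: [-7.0, -0.0, 19.5]
grip_width: 0.0639
```

Touched down; release and rise.

play_rows --commands '[{"x": 0,"y": 0,"z": -0.5,"roll": 0,"claw": 0.2},{"x": 0,"y": 0,"z": 0,"roll": 0,"claw": -1},{"x": 0,"y": 0,"z": 0,"roll": 0,"claw": -1}]'

```text
time: 18.2
tcp_pos: [0.5282, 0.0575, 0.0798]
eef_rot: [0.0, 0.999, 0.012, 0.034]
force: [0.3, -0.5, 0.3]
grip_width: 0.0848
```

```bash
python3 - <<'E'
from h import *
tilt()
plan([.53,.0575,.08],np.radians(180),1)
snap('scene','s13.png'); snap('side','d13.png'); snap('wrist','w13.png')
a=cv2.imread('pics/d13.png')[95:245,180:330];b=cv2.imread('pics/w13.png')
cv2.imwrite('pics/c13.png',np.hstack([cv2.resize(a,(330,330),interpolation=cv2.INTER_CUBIC),cv2.resize(b,(440,330),interpolation=cv2.INTER_CUBIC)]))
E
```

```text
toolz [ 0.0683  0.0249 -0.9974] toolx z-comp -0.0683 tooly z-comp 0.025
pos [0.5282 0.0575 0.0798] yaw 179.92 F [ 0.3 -0.5  0.3] w 0.0848 t 18.2 N 1
{'x': -1.8, 'y': 0.0, 'z': -0.2, 'roll': np.float64(-0.0014)}
```

View pics/c13.png

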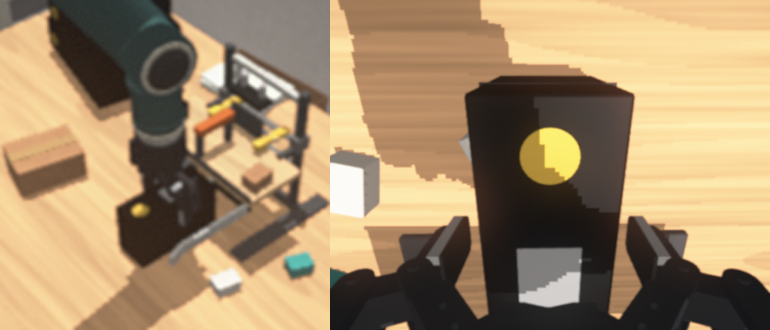

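play_rows --commands '[{"x": 0,"y": 0,"z": -15,"roll": 0,"claw": -1},{"x": 0,"y": 0,"z": -25,"roll": 0,"claw": -1},{"x": 0,"y": 0,"z": -30,"roll": 0,"claw": -1},{"x": 10,"y": 0,"z": -25,"roll": 0,"claw": -1},{"x": 25,"y": 0,"z": 0,"roll": 0,"claw": 1},{"x": 25,"y": 0,"z": 0,"roll": 0,"claw": 1},{"x": 25,"y": 0,"z": 0,"roll": 0,"claw": 1},{"x": 15,"y": 0,"z": 0,"roll": 0,"claw": 1}]'

```text
time: 19.02
tcp_pos: [0.4217, 0.0551, 0.1716]
eef_rot: [0.001, 0.999, 0.012, 0.036]
force: [-1.4, 0.1, -1.3]
grip_width: 0.0393
```

play_rows --commands '[{"x": 0,"y": 0,"z": 0,"roll": 0,"claw": 1}]'

```text
time: 19.1
tcp_pos: [0.4185, 0.0552, 0.1712]
eef_rot: [0.0, 0.999, 0.013, 0.034]
force: [-0.5, -0.4, -0.5]
grip_width: 0.0255
```

```bash
python3 - <<'E'
from h import *
tilt()
plan([.415,.0575,.06],np.radians(180),1)
c,im=snap('wrist','w14.png')
print(robot.observe()['tcp_pos'])
E
```

```text
toolz [ 0.0684  0.0254 -0.9973] toolx z-comp -0.0684 tooly z-comp 0.0255
pos [0.4185 0.0552 0.1712] yaw 179.91 F [-0.5 -0.4 -0.5] w 0.0255 t 19.1 N 1
{'x': 3.5, 'y': 2.3, 'z': 111.2, 'roll': np.float64(-0.0016)}
[0.4201616  0.05533809 0.17157091]
```

View pics/w14.png

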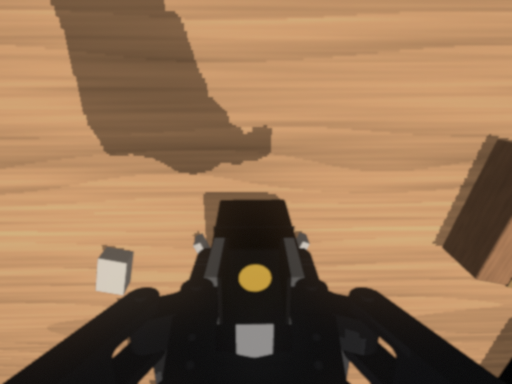

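```bash
python3 - <<'E'
from h import *
c=cam('wrist')
for p,z in (((250,200),0),((221,200),0),((286,201),0),((213,237),.09),((254,238),.09),((254,233),.09),((295,237),.09)): print(p,ray(c,p,z).round(4))
E
```

```text
(250, 200) [0.4566 0.0565 0.    ]
(221, 200) [0.4563 0.0281 0.    ]
(286, 201) [0.458 0.092 0.   ]
(213, 237) [0.445  0.0293 0.09  ]
(254, 238) [0.4462 0.0581 0.09  ]
(254, 233) [0.4422 0.0581 0.09  ]
(295, 237) [0.4458 0.0871 0.09  ]
```

play_rows --commands '[{"x": 2,"y": 0,"z": 15,"roll": 0,"claw": 1},{"x": 2,"y": 0,"z": 15,"roll": 0,"claw": 1},{"x": 2,"y": 0,"z": 15,"roll": 0,"claw": 1},{"x": 2,"y": 0,"z": 15,"roll": 0,"claw": 1}]'

```text
time: 19.48
tcp_pos: [0.4248, 0.0585, 0.1134]
eef_rot: [0.0, 0.999, 0.015, 0.043]
force: [-0.9, -0.0, 0.1]
grip_width: 0.0004
```

play_rows --commands '[{"x": 2,"y": 0,"z": 15,"roll": 0,"claw": 1},{"x": 2,"y": 0,"z": 15,"roll": 0,"claw": 1},{"x": 1,"y": 0,"z": 12,"roll": 0,"claw": 1},{"x": 0,"y": 0,"z": 5,"roll": 0,"claw": 1}]'

```text
time: 19.82
tcp_pos: [0.4291, 0.0601, 0.0623]
eef_rot: [0.0, 0.999, 0.014, 0.044]
force: [-0.8, 0.1, 0.0]
grip_width: -0.0003
```

```bash
python3 - <<'E'
from h import *
tilt()
plan([.415,.0575,.06],np.radians(180),1)
E
```

```text
toolz [ 0.0879  0.0279 -0.9957] toolx z-comp -0.0879 tooly z-comp 0.0279
pos [0.4291 0.0601 0.0623] yaw 179.92 F [-0.8  0.1  0. ] w -0.0003 t 19.82 N 1
{'x': 14.1, 'y': -2.6, 'z': 2.3, 'roll': np.float64(-0.0014)}
```

play_rows --commands '[{"x": -6,"y": -1,"z": 0.5,"roll": 0,"claw": 1},{"x": -6,"y": -1,"z": 0.5,"roll": 0,"claw": 1},{"x": -6,"y": 0,"z": 0.5,"roll": 0,"claw": 1},{"x": -6,"y": 0,"z": 0.5,"roll": 0,"claw": 1}]'

```text
time: 20.15
tcp_pos: [0.4541, 0.0574, 0.0612]
eef_rot: [0.0, 0.999, 0.014, 0.041]
force: [-2.2, 0.3, -0.3]
grip_width: 0.0003
```

play_rows --commands '[{"x": -6,"y": 0,"z": 0.5,"roll": 0,"claw": 1},{"x": -6,"y": 0,"z": 0.5,"roll": 0,"claw": 1},{"x": -6,"y": 0,"z": 0.5,"roll": 0,"claw": 1}]'

```text
time: 20.4
tcp_pos: [0.4752, 0.0575, 0.0623]
eef_rot: [0.0, 0.999, 0.014, 0.042]
force: [-1.3, 0.4, -2.3]
grip_width: -0.0002
```

play_rows --commands '[{"x": -5,"y": 0,"z": 0.4,"roll": 0,"claw": 1},{"x": -5,"y": 0,"z": 0.4,"roll": 0,"claw": 1}]'

```text
time: 20.57
tcp_pos: [0.487, 0.0577, 0.0628]
eef_rot: [0.0, 0.999, 0.014, 0.042]
force: [-1.2, 0.6, -1.0]
grip_width: 0.0002
```

play_rows --commands '[{"x": -4,"y": 0,"z": 0.4,"roll": 0,"claw": 1}]'

```text
time: 20.65
tcp_pos: [0.4918, 0.0577, 0.0629]
eef_rot: [0.0, 0.999, 0.014, 0.042]
force: [-2.1, 0.0, -0.6]
grip_width: -0.0003
```

play_rows --commands '[{"x": -3,"y": 0,"z": 0.3,"roll": 0,"claw": 1}]'

```text
time: 20.73
tcp_pos: [0.4953, 0.0578, 0.0629]
eef_rot: [-0.0, 0.999, 0.014, 0.042]
force: [-2.8, -0.3, -0.5]
grip_width: 0.0001
```

play_rows --commands '[{"x": -2,"y": 0,"z": 0.2,"roll": 0,"claw": 1}]'

```text
time: 20.82
tcp_pos: [0.4958, 0.0577, 0.0626]
eef_rot: [-0.0, 0.999, 0.014, 0.04]
force: [-11.2, -0.6, 8.3]
grip_width: 0.0003
```

play_rows --commands '[{"x": -2,"y": 0,"z": 0.2,"roll": 0,"claw": 1}]'

```text
time: 20.9
tcp_pos: [0.4958, 0.0577, 0.0622]
eef_rot: [-0.0, 0.999, 0.014, 0.038]
force: [-8.0, -0.2, 7.0]
grip_width: 0.0003
```

play_rows --commands '[{"x": -1.5,"y": 0,"z": -0.3,"roll": 0,"claw": 1}]'

```text
time: 20.98
tcp_pos: [0.4958, 0.0577, 0.0623]
eef_rot: [-0.0, 0.999, 0.015, 0.036]
force: [-4.0, 0.4, 0.9]
grip_width: 0.0001
```

play_rows --commands '[{"x": 5,"y": 0,"z": 0,"roll": 0,"claw": 1},{"x": 15,"y": 0,"z": 0,"roll": 0,"claw": 1},{"x": 20,"y": 0,"z": -5,"roll": 0,"claw": 1},{"x": 10,"y": 0,"z": -25,"roll": 0,"claw": 1},{"x": 0,"y": 0,"z": -35,"roll": 0,"claw": 1},{"x": 0,"y": 0,"z": -40,"roll": 0,"claw": 1},{"x": 0,"y": 0,"z": -40,"roll": 0,"claw": 1},{"x": 0,"y": 0,"z": -20,"roll": 0,"claw": 1}]'

```text
time: 21.65
tcp_pos: [0.4318, 0.0514, 0.2254]
eef_rot: [0.001, 0.999, 0.013, 0.037]
force: [0.5, 0.2, 0.3]
grip_width: 0.0002
```

play_rows --commands '[{"x": 0,"y": 0,"z": -10,"roll": 0,"claw": -1},{"x": 0,"y": 0,"z": 0,"roll": 0,"claw": -1},{"x": 0,"y": 0,"z": 0,"roll": 0,"claw": -1},{"x": 0,"y": 0,"z": 0,"roll": 0,"claw": -1}]'

```text
time: 21.98
tcp_pos: [0.4352, 0.0525, 0.2423]
eef_rot: [0.001, 0.999, 0.017, 0.046]
force: [-0.3, -0.7, 0.1]
grip_width: 0.0482
```

```bash
python3 - <<'E'
from h import *
c=None
optics.snapshot('wrist')
c,im=snap('wrist','w15.png'); plan([.415,.0575,.06],np.pi,1)
for q in('giftbox_mid','grip','shelf_board','stock_a_mid','stock_b_mid'):
    for r in spotter.mark_of('wrist',q)[:2]: print('wrist',q,round(r['conf'],2),world(c,r['centre']).round(4))
for n in('scene','side'):
    c,im=snap(n,n+'15.png')
    for q in('giftbox_mid','grip','shelf_board','pawlbar','lane_stop'):
        for r in spotter.mark_of(n,q)[:2]: print(n,q,round(r['conf'],2),world(c,r['centre']).round(4))
a=cv2.imread('pics/side15.png')[95:245,200:350];b=cv2.imread('pics/scene15.png')[150:270,220:340]
cv2.imwrite('pics/c15.png',np.hstack([cv2.resize(a,(400,400),interpolation=cv2.INTER_CUBIC),cv2.resize(b,(400,400),interpolation=cv2.INTER_CUBIC)]))
E
```

```text
pos [0.4346 0.0523 0.2416] yaw 179.78 F [ 0.3 -0.5  0.3] w 0.063 t 22.08 N 1
{'x': 19.6, 'y': 5.2, 'z': 181.6, 'roll': np.float64(-0.0039)}
wrist shelf_board 0.94 [0.6267 0.058  0.1218]
wrist stock_a_mid 0.47 [0.6146 0.1548 0.1485]
wrist stock_b_mid 0.86 [ 0.6196 -0.0456  0.1425]
wrist stock_b_mid 0.76 [ 0.6346 -0.1251  0.0137]
scene giftbox_mid 0.95 [ 0.239  -0.2829  0.0472]
scene giftbox_mid 0.49 [0.587  0.0643 0.0457]
scene grip 0.85 [0.623  0.0631 0.1829]
scene shelf_board 0.89 [0.6306 0.0635 0.1226]
scene shelf_board 0.69 [ 0.432  -0.5208  0.0331]
scene pawlbar 0.62 [0.6982 0.0595 0.1456]
scene lane_stop 0.75 [0.6606 0.0592 0.0011]
scene lane_stop 0.43 [0.4661 0.3176 0.0268]
side giftbox_mid 0.81 [0.5827 0.0556 0.0456]
side giftbox_mid 0.66 [ 0.2354 -0.2802  0.0453]
side grip 0.93 [0.6196 0.0587 0.1862]
side shelf_board 0.73 [0.6267 0.0568 0.1227]
side pawlbar 0.45 [0.7002 0.0561 0.1424]
side lane_stop 0.73 [ 0.6587  0.056  -0.0014]
```

View pics/w15.png

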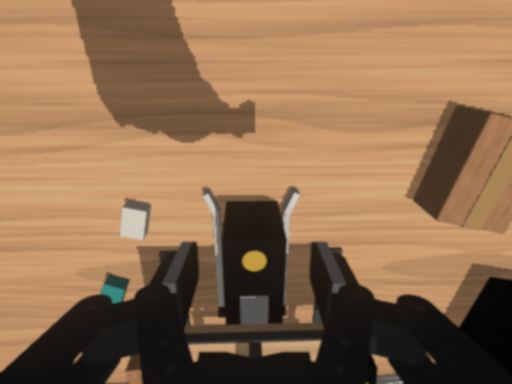

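View pics/c15.png

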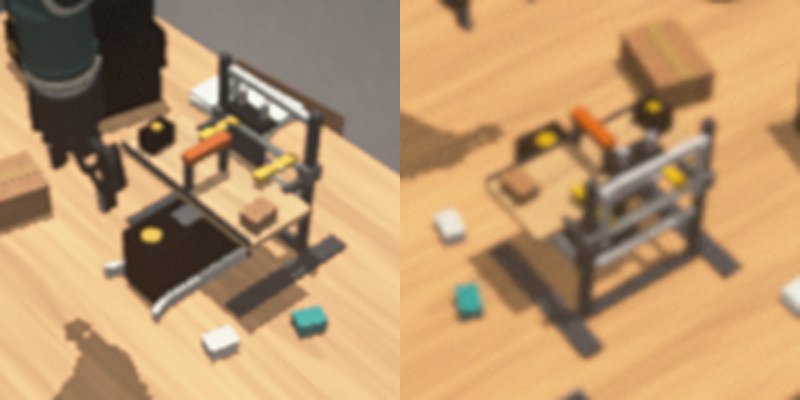

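```bash
python3 - <<'E'
from h import *
print(robot.observe()['time'],robot.close_job())
E
```

```text
the job is handed in; nothing more can be done
22.9333 None
```

The job is done and handed in at 22.9 s. The shelf rests on the upper rung, and the black box stands home under it against the rubber stop.

- **Shelf:** I lifted it until the vertical force rose from about 8 N to 14 N, which put roughly 2 mm of press on the bumper. I then lowered it in steps of 1 to 3 mm. The rung took the weight about 47 mm above the start, with roughly 4.5 N of extra downward push, and I let go. The last pictures put its underside at 0.122 to 0.123 m, and both small cartons are still on it.
- **Box:** I carried it to the lane and slid it in by the grip. I set it down and pushed it from behind with closed fingers until the force jumped from about 3 N to 11 N with no more travel. The networks put its centre at x = 0.583 to 0.587 m, and I expected about 0.585 m. The scene camera's reading is about 6 mm off in y from the side camera's, but that camera runs high in y throughout.
- **What went less smoothly:**
    - The tool drifted to about 5° of tilt during the moves.
    - On the first try at sliding the box, this pressed it on the table with about 32 N (up to 20 N at the final set-down). I eased off at once and carried it about 2 mm clear of the table.
- **Everything else:** The carton, tape, jar and look-alikes were not touched.

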